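# Clip down a dry box and roll its vent shut

## Task

The dry box is packed and its lid lies on the gasket. With the vent still open, snap the four lid clips fully down over the rim in opposite-corner order (after the first clip, the one diagonally across from it, then the other two), so that the gasket seats evenly. Then roll the vent wheel round by its free knurled edge, until its pointer rests at the index bar and the vent is shut; leave the tape dispenser and the bottle where they stand.

Things in the scene. Friction and masses are not known exactly. Their poses are not given: they have to be found in the camera images.
- drybox: dry storage box: grey plastic tub, white lid already lying on its gasket, 134 x 194 mm, lid top 75 mm above the table; full, it does not move. Origin: centre of its underside; z up, y along its long side (+y its left), -x its front. Four hinged grey clips on the lid's long edges, 60 mm either side of the middle: two in front, two at the back.
- clip_fl (a joint): hinge of the front left lid clip (flap 44 mm wide, 45 long): 0 = fully down along the tub wall, 1.57 = sticking out level, up to 2.2 = leaning upward; stays where left. At about 0.4 its hook meets the springy rim: about 7 N near the free end push it on; past about 0.2 it snaps home and holds. Fully down: under 0.08.
- clip_fl_hinge (a point): fixed point: middle of the front left clip's hinge line, 70 mm above the table, 71 mm out from the box's middle; the line runs along the box's y axis
- clip_fl_tab (a point): point on the outer face of the front left clip, on its middle line, 36 mm from the hinge line towards the free end: the place to press; with the clip down the outer face stands 7 mm out from the hinge line
- clip_fr (a joint): hinge of the front right lid clip (flap 44 mm wide, 45 long): 0 = fully down along the tub wall, 1.57 = sticking out level, up to 2.2 = leaning upward; stays where left. At about 0.4 its hook meets the springy rim: about 7 N near the free end push it on; past about 0.2 it snaps home and holds. Fully down: under 0.08.
- clip_fr_hinge (a point): fixed point: middle of the front right clip's hinge line, 70 mm above the table, 71 mm out from the box's middle; the line runs along the box's y axis
- clip_fr_tab (a point): point on the outer face of the front right clip, on its middle line, 36 mm from the hinge line towards the free end: the place to press; with the clip down the outer face stands 7 mm out from the hinge line
- clip_bl (a joint): hinge of the back left lid clip (flap 44 mm wide, 45 long): 0 = fully down along the tub wall, 1.57 = sticking out level, up to 2.2 = leaning upward; stays where left. At about 0.4 its hook meets the springy rim: about 7 N near the free end push it on; past about 0.2 it snaps home and holds. Fully down: under 0.08.
- clip_bl_hinge (a point): fixed point: middle of the back left clip's hinge line, 70 mm above the table, 71 mm out from the box's middle; the line runs along the box's y axis
- clip_bl_tab (a point): point on the outer face of the back left clip, on its middle line, 36 mm from the hinge line towards the free end: the place to press; with the clip down the outer face stands 7 mm out from the hinge line
- clip_br (a joint): hinge of the back right lid clip (flap 44 mm wide, 45 long): 0 = fully down along the tub wall, 1.57 = sticking out level, up to 2.2 = leaning upward; stays where left. At about 0.4 its hook meets the springy rim: about 7 N near the free end push it on; past about 0.2 it snaps home and holds. Fully down: under 0.08.
- clip_br_hinge (a point): fixed point: middle of the back right clip's hinge line, 70 mm above the table, 71 mm out from the box's middle; the line runs along the box's y axis
- clip_br_tab (a point): point on the outer face of the back right clip, on its middle line, 36 mm from the hinge line towards the free end: the place to press; with the clip down the outer face stands 7 mm out from the hinge line
- vent_wheel (a joint): turn of the vent wheel, rad: 0 = pointer at the index bar = shut; grows as the pointer goes clockwise, seen from above, away from the index (open). It clicks into rest every 0.524 rad (30 deg), one flute a click, held by a sprung pawl; rolling the edge takes 3 to 5 N. Travel about -1.2 to 3.3; starts 2 to 5 clicks open.
- vent_axis (a point): fixed point on the vent wheel's upright axis, level with its top face, 95 mm above the table, at the lid's middle. Black disc 74 mm across, 14 thick, underside 6 mm above the lid; its edge has 12 rounded flutes (lobes of 6 mm radius centred 31 mm from the axis). At rest a valley between lobes lies every 30 deg, counted from the box's x axis.
- vent_hood (a point): middle of the front edge of the top of the white hood that covers the wheel's back: 92 mm wide, its top 102 mm above the table, it begins 10 mm behind the axis; the front half of the wheel's edge is free
- vent_pointer (a point): outer end of the low raised white pointer ridge on the wheel's top face, 33 mm from the axis, 98 mm above the table
- vent_index (a point): the index bar: a small fixed black bar moulded on the lid (18 x 6 mm, 2 mm high), radial to the wheel, 48 mm from its axis, 60 deg to the right of the box's front direction (box angle 240 deg counter-clockwise from +x)
- tape_dispenser: dark desk tape dispenser, 52 x 177 x 98 mm, standing close beside one end of the box, its length along that end; origin at the centre of its underside. Must not be shifted.
- glue_bottle: white round bottle with a black cap, 52 mm across, 125 mm tall, standing close beside the other end of the box; origin at the centre of its underside. Must not be shifted.
Not all that is in view belongs to the job. Several things have the shape of the glue_bottle; the one meant has the colours described above.

How it is judged (in metres and radians):
On the way, in this order (a step that is already met when the one before it is completed fails the run):
1. two clips diagonally across from each other are fully down, the vent still open ((value of joint each of clip_fl, clip_br below 0.08 rad or value of joint each of clip_fr, clip_bl below 0.08 rad) and not (value of joint vent_wheel between -0.15 and 0.15 rad)), for 0.1 s.
2. all four clips are fully down, the vent still open (value of joint each of clip_fl, clip_fr, clip_bl, clip_br below 0.08 rad and not (value of joint vent_wheel between -0.15 and 0.15 rad)), for 0.1 s.
3. the vent wheel rests with its pointer at the index (value of joint vent_wheel between -0.15 and 0.15 rad), for 0.3 s.
At the end, for the whole second after the job is handed in: all four clips fully down (each hinge under 0.08 rad), the vent wheel at rest within 0.15 rad of its index, tape dispenser and bottle upright and within 25 mm of where they stood (all of step 3 and value of joint each of clip_fl, clip_fr, clip_bl, clip_br below 0.08 rad and velocity of joint vent_wheel between -0.05 and 0.05 rad/s and distance of each of tape_dispenser, glue_bottle from where it was at the start of the episode below 0.025 m and angle between each of tape_dispenser, glue_bottle's own z axis and vertical below 0.2 rad); the robot touches nothing.
It fails at once if two clips on the same side or end are down while the other two are still up ((value of joint each of clip_fl, clip_fr below 0.08 rad and value of joint each of clip_bl, clip_br above 0.08 rad) or (value of joint each of clip_bl, clip_br below 0.08 rad and value of joint each of clip_fl, clip_fr above 0.08 rad) or (value of joint each of clip_fl, clip_bl below 0.08 rad and value of joint each of clip_fr, clip_br above 0.08 rad) or (value of joint each of clip_fr, clip_br below 0.08 rad and value of joint each of clip_fl, clip_bl above 0.08 rad)).
It fails at once if the vent is shut before all four clips are down (value of joint vent_wheel between -0.15 and 0.15 rad and value of joint any of clip_fl, clip_fr, clip_bl, clip_br above 0.08 rad).
It fails at once if the tape dispenser or the bottle is shifted or tipped (distance of any of tape_dispenser, glue_bottle from where it was at the start of the episode above 0.025 m or angle between any of tape_dispenser, glue_bottle's own z axis and vertical above 0.2 rad).
It also fails if it takes over 64 s, if anything falls off the work surface, if the arm or the gripper's body presses on something with over 40 N, if the wrist force passes 120 N, or if a joint passes its speed limit or range.

## Robot

A 7-joint arm with a two-finger parallel gripper is mounted at the origin on a cart in front of the work surface, level with it; the furniture and walls round the work are solid. World frame = base frame: x ahead of the robot, y to its left, z up, the work surface at z = 0. Lengths are in m, angles in degrees, forces in N, time in s.
With the tool pointing down it reaches from about 0.425 to 0.875 m from the base axis. Payload 4.7 kg.
Tool frame: the origin (TCP) lies on the centre line of the jaws, within the pads' length; the fingertips stand 11 mm ahead of it and the grasp point (between the pads) lies 8 mm behind it; z points along the fingers, y is the direction in which the jaws open and shut (so a half turn about z gives the same grasp; the last joint's range is limited). The gripper opens to 87 mm and grips with 3 to 60 N. Pads are 19 mm wide; open, the fingers measure 117 mm over their backs; the gripper's body (75 mm by 190 mm) begins 51 mm behind the grasp point.
Start: joints at [71.568, 18.392, -4.016, 83.108, 1.295, 78.541, -3.26], TCP at [0.214, -0.614, 0.234] pointing down, gripper open.
Joint ranges: [-163.93, 163.93], [-17.29, 119.83], [-79.2, 71.16], [3.27, 140.29], [-89.18, 269.18], [5.43, 117.66], [-154.24, 154.24]. Speed limits (degrees/s): [147.25, 147.25, 180, 180, 180, 180, 180].

## Interface

Orientations are given as [roll, pitch, yaw] about the fixed x, y, z axes, in that order (R = Rz(yaw) Ry(pitch) Rx(roll)).
In Python, from cell import env gives the robot as it stands.
- The arm moves only by the tool servo_tool, never from a script. Its argument "moves" is text: rows parted by semicolons, each of 7 numbers parted by spaces: the shift along the tool's x, y, z as a fraction of full scale, then the turn, a rotation vector about the tool's x, y, z as a fraction of full scale, then the gripper's target within -1 to 1 (shut at 1, half-way at 0, fully open at -1). A call has 1 to 20 rows; each row shifts and turns the pose as measured when the row begins, along the tool's axes as they then stand; what a row does not reach is not made up. Full scale, the value 1, is 1000 mm for a shift and 0.5 rad for a turn. A row lasts 1/12 s, in which the tool goes at most 41.7 mm and 7.16 degrees, less where a joint would pass 70% of its speed; a pose out of reach is approached as far as the arm can. A call with a number of a shift or a turn outside -1 to 1 is refused whole. A call with a gripper value outside its range is refused whole. The fingers move at their own pace and stop on an object; "squeeze" is the grip in N (left out, the last holds). Time passes only in rows, so rows that do not move let the fingers close. It gives the time, the measured TCP pose, the force and the opening at its end, in the units of the state.
- env.get_obs(): the state, without advancing time (a new reading comes with each control period).
- env.read_camera(name): name is "side" or "top" or "wrist"; returns a dict with "img" (384x512x3 uint8, red, green, blue), "range_z" (384x512 float32, m along the optical axis (not along the pixel's ray), 0 where there is no reading), "mtx" (3x3 intrinsics, pixels), "T" (4x4, takes a point from camera to world coordinates); the wrist camera has in their place "hand_eye" (4x4, takes a point from camera to tool coordinates, whose origin is the TCP and whose axes are the flange's). Camera axes: x right, y up, looking along -z (the intrinsics and any distortion apply to the point x, -y, -z); pixel columns grow to the right and rows downward; lengths in m; the calibration is good to about 2 mm. A picture is of the moment at which its call begins: read the wrist's pose just before it.
- env.sign_off(): hands the job in, once; it reports no verdict.
The state is a dict: "time_s": time; "qpos": joint angles; "joint_velocities": joint speeds; "effort": joint torques, N m; "tool_pos": TCP position; "tool_rot": TCP orientation; "force": force on the tool from outside, world axes, zero at the start; "wrist_torque": the same for the moment, N m; "grip_width": finger opening in m.
Only numpy, scipy, OpenCV 4.12 (cv2) and the standard library are available. Lean on these libraries where they do the work, as an engineer would, in place of code of your own. Each camera call takes 0.05 s, during which the arm holds its last target.

## Working session

There is one attempt and no reset: what is moved stays moved. The work goes in short steps, Python scripts to look and compute and a tool call to move; the robot and the scene stay as the last step left them, time stands still between calls to the robot, and variables do not carry over. Pictures are saved under pics/ and viewed, and the job is handed in when it is done.

Besides the shell and the picture viewer there is one more tool, called after "Emit:" by a JSON object that holds its "op" and its "data". servo_tool: Moves the arm, as the interface text tells. Its arguments: {"type":"object","properties":{"moves":{"type":"string"},"squeeze":{"type":"number"}},"required":["moves"]}

```bash
ls; mkdir -p pics; python3 - <<'E'
from cell import env
import cv2,numpy as np
o=env.get_obs();print(o)
for n in("side","top","wrist"):
    c=env.read_camera(n);cv2.imwrite(f"pics/{n}0.png",c["img"][:,:,::-1]);np.savez(f"pics/{n}0.npz",**c)
    print(n,c["mtx"],c.get("T",c.get("hand_eye")), [k for k in c])
E
```

```text
pics
{'time_s': 0.0, 'qpos': array([71.56812046, 18.43879138, -4.01699108, 83.17449607,  1.29655498,
       78.53940965, -3.26160417]), 'joint_velocities': array([ 0.02732523, -0.08273897, -0.02529734,  0.01803593, -0.03375468,
       -0.07148135,  0.02401757]), 'effort': array([ 2.52279569e-04, -4.91277659e+01, -4.03972277e-01, -3.12529707e+01,
       -6.38895482e-02,  4.35598113e-02,  1.82092058e-04]), 'tool_pos': array([ 0.21397658, -0.61321805,  0.23246828]), 'tool_rot': array([-1.79892637e+02,  6.72983346e-03,  1.92417178e+01]), 'force': array([-0.3276115 , -0.24382059, -0.27720232]), 'wrist_torque': array([0.04126459, 0.01185599, 0.02862105]), 'grip_width': 0.08696256998000358}
side [[410.9585153    0.         253.70955837]
 [  0.         410.9585153  190.94695703]
 [  0.           0.           1.        ]] [[-0.82018832  0.24122388 -0.51875058  0.0839779 ]
 [-0.57198972 -0.32848905  0.7516134   0.62803849]
 [ 0.01090321  0.91318453  0.40740046  0.43075634]
 [ 0.          0.          0.          1.        ]] ['img', 'range_z', 'mtx', 'T']
top [[466.13658964   0.         256.1723299 ]
 [  0.         466.13658964 188.8561804 ]
 [  0.           0.           1.        ]] [[ 1.42661979e-02  9.89177722e-01 -1.46027083e-01  3.74390285e-01]
 [-9.99884264e-01  1.33410821e-02 -7.31265428e-03 -8.77460879e-04]
 [-5.28535540e-03  1.46114506e-01  9.89253565e-01  1.02196192e+00]
 [ 0.00000000e+00  0.00000000e+00  0.00000000e+00  1.00000000e+00]] ['img', 'range_z', 'mtx', 'T']
wrist [[334.07202106   0.         257.47683059]
 [  0.         334.07202106 186.01673868]
 [  0.           0.           1.        ]] [[ 3.92226200e-04  9.63828621e-01  2.66522487e-01  7.37727209e-02]
 [ 9.99999820e-01 -4.98806698e-04  3.32197269e-04 -8.84076576e-04]
 [ 4.53124437e-04  2.66522309e-01 -9.63828643e-01 -1.52146191e-01]
 [ 0.00000000e+00  0.00000000e+00  0.00000000e+00  1.00000000e+00]] ['img', 'range_z', 'mtx', 'hand_eye']
```

View pics/top0.png

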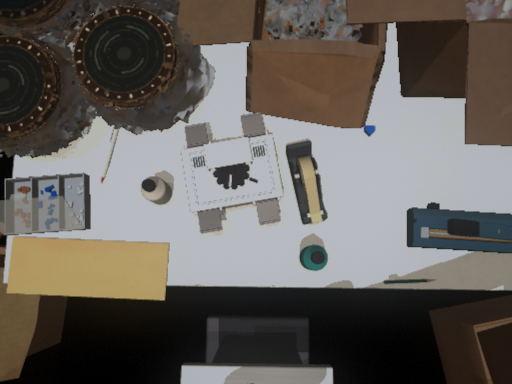

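View pics/side0.png

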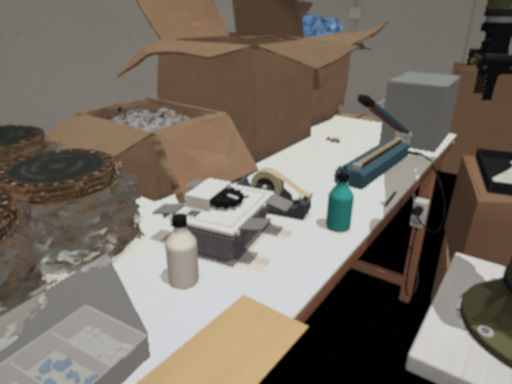

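```bash
cat > h.py <<'E'
import numpy as np,cv2
def load(n): return dict(np.load(f"pics/{n}.npz"))
def cloud(c,T=None):
    T=c["T"] if T is None else T
    z=c["range_z"];K=c["mtx"];v,u=np.mgrid[:z.shape[0],:z.shape[1]]
    p=np.stack([(u-K[0,2])/K[0,0]*z,-(v-K[1,2])/K[1,1]*z,-z],-1)
    P=p@T[:3,:3].T+T[:3,3];P[z==0]=np.nan
    return P
def ray(c,u,v,h,T=None):
    T=c["T"] if T is None else T;K=c["mtx"]
    d=T[:3,:3]@np.array([(u-K[0,2])/K[0,0],-(v-K[1,2])/K[1,1],-1]);o=T[:3,3]
    return o+d*(h-o[2])/d[2]
E
python3 - <<'E'
from h import *
c=load("top0");P=cloud(c);img=c["img"][:,:,::-1]
cr=img[95:270,130:340];cv2.imwrite("pics/topz.png",cv2.resize(cr,None,fx=3.8,fy=3.4*3.8/3.8*1.0,interpolation=cv2.INTER_CUBIC) if 0 else cv2.resize(cr,None,fx=3.4,fy=3.4,interpolation=cv2.INTER_CUBIC))
z=P[...,2];r=z[95:270,130:340];cv2.imwrite("pics/hz.png",cv2.resize(cv2.applyColorMap(np.uint8(np.clip(np.nan_to_num(r)/.14*255,0,255)),cv2.COLORMAP_JET),None,fx=3.4,fy=3.4,interpolation=0))
m=(abs(z-.075)<.004);n,l,s,ce=cv2.connectedComponentsWithStats(np.uint8(m))
i=l[173,195] or 1+np.argmax(s[1:,4]);print(s[1:][s[1:,4]>50])
for k in range(1,n):
    if s[k,4]>500:
        q=P[l==k];print(k,s[k],np.median(q[:,2]),cv2.minAreaRect(np.float32(q[:,:2]*1000)))
for uv in [(197,135),(253,125),(210,220),(268,211),(232,145),(232,178),(150,185),(315,190)]:print(uv,P[uv[1],uv[0]])
E
```

```text
[[ 406   22    6   38   55]
 [ 410   62   21   26   60]
 [ 246   84  125   30  453]
 [ 181  112  103  107 5081]
 [ 308  193   11   11   68]
 [   0  218   74    9  177]]
37 [ 181  112  103  107 5081] 0.07612107206931251 ((555.1025390625, 58.524635314941406), (221.47531127929688, 194.05799865722656), 10.675726890563965)
(197, 135) [0.62641292 0.13150002 0.0746206 ]
(253, 125) [0.64788703 0.01461768 0.08010735]
(210, 220) [0.44831956 0.09841408 0.08189966]
(268, 211) [ 0.46909241 -0.01868637  0.07270448]
(232, 145) [0.59837653 0.05589928 0.1055136 ]
(232, 178) [0.53181668 0.05474588 0.10019856]
(150, 185) [0.51162536 0.2129081  0.12484675]
(315, 190) [ 0.51236913 -0.11371638  0.08222775]
```

View pics/topz.png

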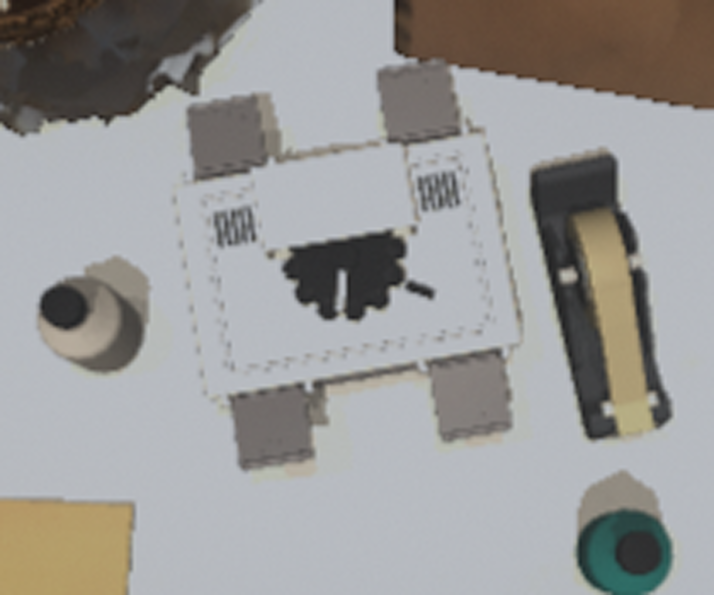

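View pics/hz.png

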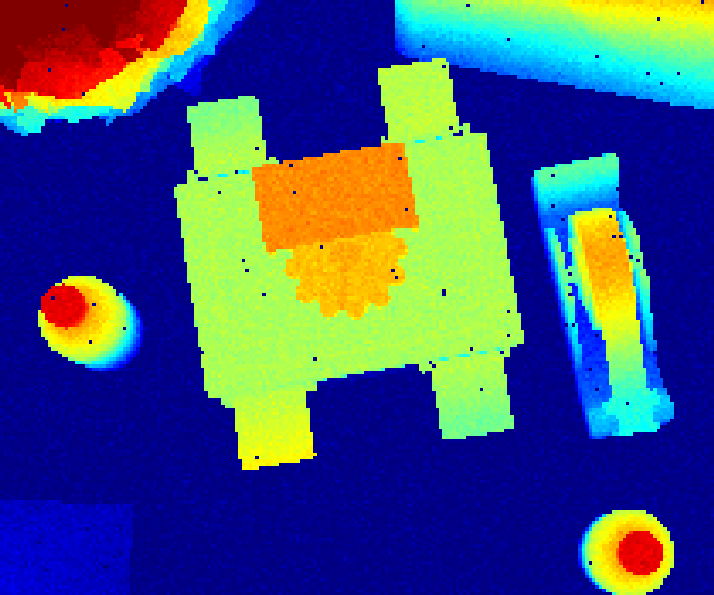

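```bash
python3 - <<'E'
from h import *
c=load("top0");P=cloud(c);z=P[...,2]
# hood: z ~.102-.106 component ; lid
m=np.uint8(abs(z-.075)<.006)
n,l,s,ce=cv2.connectedComponentsWithStats(m);k=l[173,195] or l[150,190]
m=np.uint8(l==(1+np.argmax(s[1:,4])))
# fill wheel/hood
hood=np.uint8((z>.1005)&(z<.112));hood[:130]=0;hood[190:]=0;hood[:,:190]=0;hood[:,:]=hood
n2,l2,s2,_=cv2.connectedComponentsWithStats(hood);kk=1+np.argmax(s2[1:,4]);q=P[l2==kk];print("hood",s2[kk],np.median(q[:,2]),cv2.minAreaRect(np.float32(q[:,:2]*1000)))
w=np.uint8((z>.088)&(z<.12));w[:125]=0;w[200:]=0;w[:,:195]=0;w[:,265:]=0
full=m|w;full=cv2.morphologyEx(full,cv2.MORPH_CLOSE,np.ones((5,5)))
ker=np.ones((33,33),np.uint8)  # clips are ~22px wide, opened away
op=cv2.morphologyEx(full,cv2.MORPH_OPEN,cv2.getStructuringElement(cv2.MORPH_ELLIPSE,(45,45)))
q=P[(op>0)&(abs(z-.0755)<.005)];print("lid",cv2.minAreaRect(np.float32(q[:,:2]*1000)),np.median(q[:,2]))
img=c["img"].astype(int)
blk=np.uint8((img.max(2)<60)&(abs(z-.08)<.03));blk[:140]=0;blk[200:]=0;blk[:,:195]=0;blk[:,275:]=0
n3,l3,s3,c3=cv2.connectedComponentsWithStats(blk)
for i in range(1,n3):
    if s3[i,4]>8: qq=P[l3==i];print(s3[i],c3[i],np.nanmean(qq,0))
E
```

```text
hood [ 204  137   49   32 1111] 0.10368964838277417 ((584.3271484375, 63.971656799316406), (52.67203903198242, 91.6302490234375), 10.900888442993164)
lid ((550.0191040039062, 57.59825897216797), (144.72711181640625, 194.14515686035156), 10.438236236572266) 0.076252019673961
[214 163  35  26 559] [231.80143113 174.59570662] [0.53947292 0.05553915 0.09619951]
[250 179   7   3  11] [253. 180.] [0.53209487 0.01288084 0.07755424]
```

```bash
cat >> h.py <<'E'
C=np.array([.5488,.0575]);YAW=np.radians(10.6)
R2=np.array([[np.cos(YAW),-np.sin(YAW)],[np.sin(YAW),np.cos(YAW)]])
def tobox(P): 
    P=np.asarray(P,float);Q=P.copy();Q[...,:2]=(P[...,:2]-C)@R2;return Q
def toworld(P):
    P=np.asarray(P,float);Q=P.copy();Q[...,:2]=P[...,:2]@R2.T+C;return Q
def pointer(c,T=None):
    P=cloud(c,T);im=c["img"].astype(int)
    v,u=np.mgrid[:384,:512];pts=[]
    for a,b in zip(u.ravel(),v.ravel()):
        pass
E
python3 - <<'E'
from h import *
c=load("top0");P=cloud(c);B=tobox(P);im=c["img"].astype(int)
# pointer
m=np.zeros((384,512),bool)
pts=[]
for v in range(165,192):
  for u in range(205,260):
    b=tobox(ray(c,u,v,.098))
    r=np.hypot(b[0],b[1]);
    if r<.035 and b[0]<.004 and im[v,u].min()>110: pts.append((u,v,*(b[:2]*1000).round(1)))
pts=np.array(pts);d=pts[:,2:];print(len(d));
r=np.hypot(*d.T);far=d[r>15];print(np.degrees(np.arctan2(far[:,1],far[:,0])).round(0)%360, r.max())
# clips
for n,sx,sy in(("fl",-1,1),("fr",-1,-1),("bl",1,1),("br",1,-1)):
    X=B[...,0]*sx;Y=B[...,1]*sy;z=B[...,2]
    s=(X>.076)&(X<.122)&(abs(Y-.06)<.018)&(z>.03)
    A=np.c_[X[s],np.ones(s.sum())];k=np.linalg.lstsq(A,z[s],rcond=None)[0]
    s2=(X>.075)&(X<.13)&(abs(Y-.06)<.04)&(z>.05)
    print(n,s.sum(),"slope deg",np.degrees(np.arctan(k[0])).round(1),"z at71",k@[.071,1],"xmax",X[s2].max(),"Y",np.percentile(Y[s2],[1,99]))
# height map in box frame, back area
H=np.zeros((21,23))
xs=np.arange(.05,.26,.01);ys=np.arange(-.13,.1001,.01)
print("rows x mm, cols y from +.16 to -.16 step 20; max height mm")
for x in np.arange(-.2,.26,.02):
    row=[]
    for y in np.arange(.2,-.201,-.02):
        s=(abs(B[...,0]-x)<.01)&(abs(B[...,1]-y)<.01)
        row.append(f"{np.nanmax(B[...,2][s])*1000:4.0f}" if s.any() else "   -")
    print(f"{x*1000:5.0f}|",*row)
# bottle, dispenser
for (u0,v0,u1,v1,zt,nm) in [(138,172,172,206,.04,"bottle"),(284,135,330,228,.03,"disp")]:
    s=np.zeros_like(m);s[v0:v1,u0:u1]=1;s&=(B[...,2]>zt);q=B[s];print(nm,q.min(0),q.max(0))
E
```

```text
47
[ 84. 256. 256. 252. 253. 156. 109. 111. 158. 165. 171. 159. 165. 171.
 227. 160. 166. 171. 222. 161. 166. 171. 220. 162. 167. 171. 163. 167.
 171. 136. 139. 163. 167. 143. 164. 167. 195. 164. 168. 168. 171.] 35.01842372237791
fl 331 slope deg 13.2 z at71 0.07777695096254994 xmax 0.113908114194138 Y [0.0376475  0.08027957]
fr 350 slope deg -13.7 z at71 0.07814396821827588 xmax 0.11562201295321049 Y [0.03936395 0.08215152]
bl 299 slope deg -12.1 z at71 0.0787258892039875 xmax 0.11633284503794843 Y [0.03860357 0.08149287]
br 320 slope deg -1.6 z at71 0.07894455698380307 xmax 0.11718445930748594 Y [0.03822555 0.08124786]
rows x mm, cols y from +.16 to -.16 step 20; max height mm
 -200|   13   13    6    7    6    6    5    6    6    6    5    5    6    5    6    5  128  131   95    6    5
 -180|   13   13    6    6    5    5    5    6    8    4    6    6    6    6    6    5   99  127   90    6    6
 -160|   14   12    5    5    6    6    6    7    4    6    5    7    6    6    5    5    5    5    5    6    5
 -140|   13   13   12    5    7    6    6    7    6    6    5    7    5    6
[... 1624 characters left out ...]
6  174  174  174  140  136    6    5    6    5    6   89  102  110  125  136  141  148  151
  180|  175  174  176  175  175  173  173  139  117    7    6    5    6  115  136  147  154  162  167  173  174
  200|  175  175  174  175  175  175  174  165  119   66    6    6    6  140  168  172  173  175  176  178  180
  220|  175  175  175  175  175  174  175  172  119   78    8    7    8  143  174  175  176  177  178  180  177
  240|  176  175  175  175  176  175  174  174  142  114  148  156  161  167  172  168  126  153  156  158  160
bottle [-0.03154801  0.13771172  0.0402446 ] [0.0189979  0.1890239  0.12939826]
disp [-0.13020833 -0.18269404  0.03001297] [ 0.0465911  -0.12421145  0.1033575 ]
```

Emit:
{"op": "servo_tool", "data": {"moves": "0 0 0 0 0 0.15 -0.38;0 0 0 0 0 0.15 -0.38;0.028 -0.029 0 0 0 0 -0.38;0.028 -0.029 0 0 0 0 -0.38;0.028 -0.029 0 0 0 0 -0.38;0.028 -0.029 0 0 0 0 -0.38;0.028 -0.029 0 0 0 0 -0.38;0.028 -0.029 0 0 0 0 -0.38;0.028 -0.029 0 0 0 0 -0.38;0.028 -0.029 0 0 0 0 -0.38;0.028 -0.029 0 0 0 0 -0.38;0.028 -0.029 0 0 0 0 -0.38;0.028 -0.029 0 0 0 0 -0.38;0.028 -0.029 0 0 0 0 -0.38;0.028 -0.029 0 0 0 0 -0.38;0.028 -0.029 0 0 0 0 -0.38;0.028 -0.029 0 0 0 0 -0.38;0.028 -0.029 0 0 0 0 -0.38"}}

```text
time_s: 1.65
tool_pos: [0.4289, -0.2632, 0.2029]
tool_rot: [167.7, 16.7, -7.0]
force: [1.6, 1.2, -0.6]
grip_width: 0.0602
```

```bash
cat >> h.py <<'E'
from scipy.spatial.transform import Rotation as Ro
def Ttool(o):
    T=np.eye(4);T[:3,:3]=Ro.from_euler("xyz",o["tool_rot"],degrees=True).as_matrix();T[:3,3]=o["tool_pos"];return T
def state(env):
    o=env.get_obs();print("t",round(o["time_s"],2),"box(mm)",(tobox(o["tool_pos"])*1000).round(1),"tip z",round(o["tool_pos"][2]*1000-11,1),"rot",o["tool_rot"].round(2),"boxyaw",round(o["tool_rot"][2]-10.6,2),"F",o["force"].round(1),"w",round(o["grip_width"]*1000,1),"q",o["qpos"].round(0));return o
def delta(o,box):  # tool-frame shift to reach box-frame TCP target
    T=Ttool(o);d=T[:3,:3].T@(toworld(np.array(box))-T[:3,3]);print("tool shift",d.round(4));return d
def snap(env,n,name):
    o=env.get_obs();c=env.read_camera(n)
    if n=="wrist": c["T"]=Ttool(o)@c["hand_eye"]
    cv2.imwrite(f"pics/{name}.png",c["img"][:,:,::-1]);np.savez(f"pics/{name}.npz",**c);return c
E
python3 - <<'E'
from cell import env
from h import *
o=state(env);delta(o,(.107,-.025,.12));c=snap(env,"wrist","w1")
E
```

```text
t 1.65 box(mm) [-176.9 -293.1  202.9] tip z 191.9 rot [167.72  16.67  -7.  ] boxyaw -17.6 F [ 1.6  1.2 -0.6] w 60.2 q [ 38.  12. -23.  98.  19.  86. -84.]
tool shift [ 0.2053 -0.3389 -0.0482]
```

View pics/w1.png

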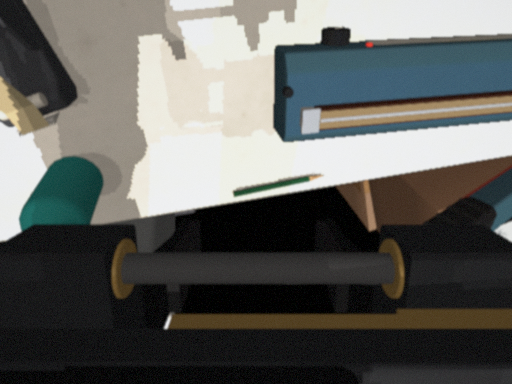

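```bash
cat >> h.py <<'E'
def go(o,box,yaw=0.,tilt=0.):
    """box mm target of TCP; yaw rel. box; prints total rotvec (scale units 0.5rad) and shift in tool axes now and in goal axes (m)"""
    T=Ttool(o);Rg=(Ro.from_euler("z",10.6+yaw,degrees=True)*Ro.from_euler("y",tilt,degrees=True)*Ro.from_euler("x",180,degrees=True)).as_matrix()
    rv=Ro.from_matrix(T[:3,:3].T@Rg).as_rotvec()
    d=toworld(np.array(box)/1000.)-T[:3,3]
    print("turn units",(rv/.5).round(3),"shift now-axes",(T[:3,:3].T@d).round(4),"goal-axes",(Rg.T@d).round(4))
E
python3 - <<'E'
from cell import env
from h import *
o=state(env);go(o,(107,-25,230))
E
```

```text
t 1.7 box(mm) [-169.5 -286.5  198.9] tip z 187.9 rot [168.25  16.52  -6.2 ] boxyaw -16.8 F [ 4.   4.1 -2.4] w 60.0 q [ 37.  13. -23.  98.  19.  86. -84.]
turn units [ 0.32   0.63  -0.521] shift now-axes [ 0.1724 -0.3063 -0.1491] goal-axes [ 0.2765 -0.2615 -0.0311]
```

Emit:
{"op": "servo_tool", "data": {"moves": "0 0 -0.01 0.06 0.12 -0.1 -0.38;0 0 -0.01 0.06 0.12 -0.1 -0.38;0 0 -0.01 0.06 0.12 -0.1 -0.38;0 0 -0.01 0.06 0.12 -0.1 -0.38;0 0 -0.01 0.06 0.12 -0.1 -0.38;0 0 -0.01 0 0 0 -0.38"}}

```text
time_s: 2.2
tool_pos: [0.4489, -0.2403, 0.253]
tool_rot: [-179.5, -0.1, 12.1]
force: [-0.1, -0.8, -0.2]
grip_width: 0.06
```

```bash
python3 - <<'E'
from cell import env
from h import *
o=state(env);go(o,(107,-25,230))
E
```

```text
t 2.2 box(mm) [-153.  -274.3  253. ] tip z 242.0 rot [-1.7948e+02 -6.0000e-02  1.2060e+01] boxyaw 1.46 F [-0.1 -0.8 -0.2] w 60.0 q [ 47.   2. -22. 100.   0.  78. -53.]
turn units [-0.018 -0.002  0.051] shift now-axes [ 0.2662 -0.2424  0.0254] goal-axes [ 0.26   -0.2493  0.023 ]
```

Works; go slower (20 mm per row).

Emit:
{"op": "servo_tool", "data": {"moves": "0.015 -0.014 0 0 0 0.05 -0.38;0.015 -0.014 0 0 0 0 -0.38;0.015 -0.014 0 0 0 0 -0.38;0.015 -0.014 0 0 0 0 -0.38;0.015 -0.014 0 0 0 0 -0.38;0.015 -0.014 0 0 0 0 -0.38;0.015 -0.014 0 0 0 0 -0.38;0.015 -0.014 0 0 0 0 -0.38;0.015 -0.014 0 0 0 0 -0.38;0.015 -0.014 0 0 0 0 -0.38;0.015 -0.014 0 0 0 0 -0.38;0.015 -0.014 0 0 0 0 -0.38;0.015 -0.014 0 0 0 0 -0.38;0.015 -0.014 0 0 0 0 -0.38;0.015 -0.014 0 0 0 0 -0.38;0.015 -0.014 0 0 0 0 -0.38"}}

```text
time_s: 3.53
tool_pos: [0.6568, 0.0484, 0.2587]
tool_rot: [179.9, -0.1, 10.5]
force: [1.4, -0.1, 0.3]
grip_width: 0.0603
```

```bash
python3 - <<'E'
from cell import env
from h import *
o=state(env);go(o,(107,-25,130));c=snap(env,"wrist","w2")
E
```

```text
t 3.53 box(mm) [104.5 -28.9 258.7] tip z 247.7 rot [ 1.7993e+02 -1.3000e-01  1.0490e+01] boxyaw -0.11 F [ 1.4 -0.1  0.3] w 60.3 q [ 19.  22. -34.  79.  13.  83. -94.]
turn units [ 0.002 -0.004 -0.004] shift now-axes [ 0.0022 -0.004   0.1287] goal-axes [ 0.0025 -0.0039  0.1287]
```

View pics/w2.png

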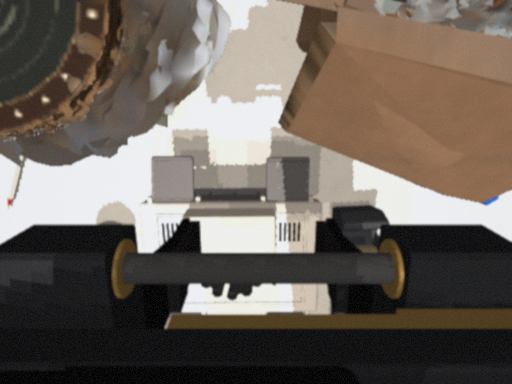

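Emit:
{"op": "servo_tool", "data": {"moves": "0.002 -0.001 0.025 0 0 0 -0.38;0.002 -0.001 0.025 0 0 0 -0.38;0.002 -0.001 0.025 0 0 0 -0.38;0.002 -0.001 0.025 0 0 0 -0.38;0 0 0.025 0 0 0 -0.38;0 0 0.02 0 0 0 -0.38;0 0 0.008 0 0 0 -0.38;0 0 0 0 0 0 -0.38"}}

```text
time_s: 4.25
tool_pos: [0.6687, 0.0786, 0.1003]
tool_rot: [-179.5, -0.5, 11.6]
force: [0.1, -0.2, -0.2]
grip_width: 0.0601
```

```bash
python3 - <<'E'
from cell import env
from h import *
o=state(env);go(o,(113,-25,95))
c=snap(env,"wrist","w3")
E
```

```text
t 4.25 box(mm) [121.8  -1.3 100.3] tip z 89.3 rot [-179.51   -0.53   11.61] boxyaw 1.01 F [ 0.1 -0.2 -0.2] w 60.1 q [ 16.  30. -33.  88.  17.  67. -98.]
turn units [-0.017 -0.018  0.035] shift now-axes [-0.0092  0.0236  0.005 ] goal-axes [-0.0088  0.0237  0.0053]
```

View pics/w3.png

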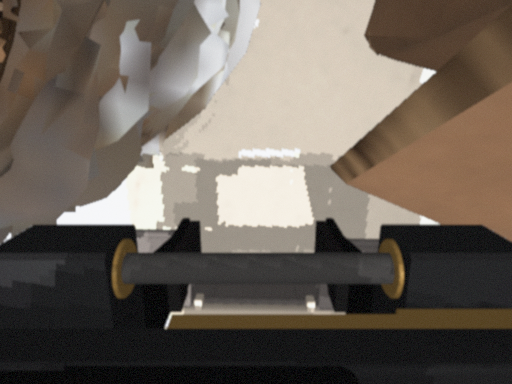

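Emit:
{"op": "servo_tool", "data": {"moves": "-0.003 0.008 0 0 0 0.03 -0.38;-0.003 0.008 0 0 0 0 -0.38;-0.002 0.006 0 0 0 0 -0.38;0 0 0 0 0 0 -0.38;0 0 0 0 0 0 -0.38"}}

```text
time_s: 4.72
tool_pos: [0.6687, 0.0534, 0.1075]
tool_rot: [-179.6, -1.1, 10.6]
force: [0.5, -0.4, 0.8]
grip_width: 0.0602
```

```bash
python3 - <<'E'
from cell import env
from h import *
o=state(env);go(o,(113,-25,95))
E
```

```text
t 4.72 box(mm) [117.1 -26.  107.5] tip z 96.5 rot [-179.61   -1.09   10.59] boxyaw -0.01 F [ 0.5 -0.4  0.8] w 60.2 q [ 18.  29. -33.  88.  16.  67. -97.]
turn units [-0.014 -0.038 -0.   ] shift now-axes [-0.0043 -0.001   0.0125] goal-axes [-0.0041 -0.001   0.0125]
```

Emit:
{"op": "servo_tool", "data": {"moves": "-0.002 0 0.007 0 -0.02 0 -0.38;-0.002 0 0.007 0 -0.02 0 -0.38;0 0 0.006 0 0 0 -0.38;0 0 0.006 0 0 0 -0.38;0 0 0.006 0 0 0 -0.38;0 0 0.005 0 0 0 -0.38;-0.003 0 0.004 0 0 0 -0.38;-0.003 0 0.004 0 0 0 -0.38;-0.003 0 0.003 0 0 0 -0.38;0 0 0 0 0 0 -0.38"}}

```text
time_s: 5.55
tool_pos: [0.6556, 0.0512, 0.0549]
tool_rot: [-179.6, 0.1, 10.6]
force: [0.4, 0.4, -0.0]
grip_width: 0.0599
```

```bash
python3 - <<'E'
from cell import env
from h import *
o=state(env);go(o,(87.5,-25,51));snap(env,"wrist","w4")
snap(env,"side","s4")
E
```

```text
t 5.55 box(mm) [103.8 -25.9  54.9] tip z 43.9 rot [-1.7964e+02  6.0000e-02  1.0610e+01] boxyaw 0.01 F [ 0.4  0.4 -0. ] w 59.9 q [ 18.  31. -32.  92.  17.  63. -98.]
turn units [-0.013  0.002  0.   ] shift now-axes [-0.0163 -0.0009  0.0039] goal-axes [-0.0163 -0.0009  0.0039]
```

View pics/w4.png

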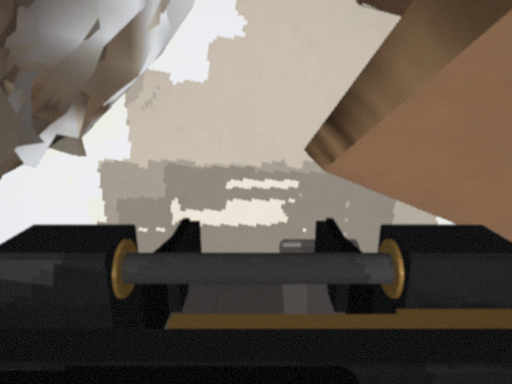

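View pics/s4.png

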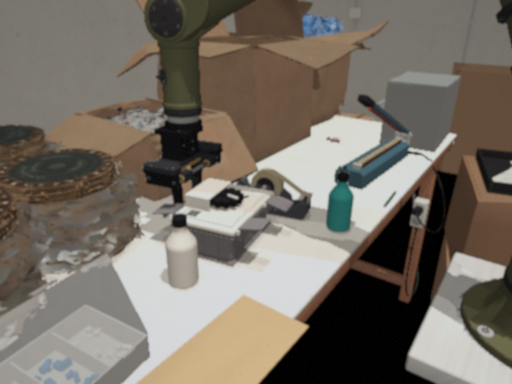

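Emit:
{"op": "servo_tool", "data": {"moves": "-0.003 0 0 0 0 0 -0.38;-0.003 0 0 0 0 0 -0.38;-0.004 0 0.001 0 0 0 -0.38;-0.004 0 0.001 0 0 0 -0.38;-0.004 0 0 0 0 0 -0.38;-0.004 0 0 0 0 0 -0.38;-0.004 0 0 0 0 0 -0.38"}}

```text
time_s: 6.23
tool_pos: [0.6484, 0.0507, 0.0614]
tool_rot: [-179.6, -2.7, 10.9]
force: [6.7, 1.3, -2.6]
grip_width: 0.0596
```

```bash
python3 - <<'E'
from cell import env
from h import *
o=state(env)
E
```

```text
t 6.23 box(mm) [ 96.6 -25.   61.4] tip z 50.4 rot [-179.61   -2.67   10.87] boxyaw 0.27 F [ 6.7  1.3 -2.6] w 59.6 q [ 19.  28. -33.  95.  17.  59. -97.]
```

Emit:
{"op": "servo_tool", "data": {"moves": "-0.004 0 0.005 0 -0.08 0 -0.38;-0.01 0 0.005 0 -0.04 0 -0.38;-0.012 0 0.004 0 -0.02 0 -0.38;-0.012 0 0.003 0 -0.02 0 -0.38;-0.012 0 0.003 0 -0.02 0 -0.38;-0.012 0 0.002 0 -0.02 0 -0.38"}}

```text
time_s: 6.73
tool_pos: [0.6401, 0.0497, 0.0592]
tool_rot: [-179.7, -4.1, 11.8]
force: [30.8, 4.3, -23.7]
grip_width: 0.0601
```

```bash
python3 - <<'E'
from cell import env
from h import *
o=state(env)
E
```

```text
t 6.73 box(mm) [ 88.3 -24.4  59.2] tip z 48.2 rot [-179.73   -4.12   11.75] boxyaw 1.15 F [ 30.8   4.3 -23.7] w 60.1 q [ 20.  26. -33.  98.  16.  57. -97.]
```

Emit:
{"op": "servo_tool", "data": {"moves": "0.004 0 0 0 0 0 -0.38;0.008 0 0 0 0.0 0 -0.38;0.01 0 0 0 0.0 0 -0.38;0.01 0 0 0 0 0 -0.38;0 0 0 0 0 0 -0.38"}}

```text
time_s: 7.15
tool_pos: [0.6745, 0.0566, 0.0643]
tool_rot: [-179.8, -4.5, 11.7]
force: [-0.1, -0.1, -0.3]
grip_width: 0.06
```

```bash
python3 - <<'E'
from cell import env
from h import *
o=state(env);go(o,(113,-25,150));snap(env,"wrist","w5");snap(env,"top","t5")
E
python3 -c "
import cv2
i=cv2.imread('pics/t5.png')[95:270,130:340];cv2.imwrite('pics/t5z.png',cv2.resize(i,None,fx=3.4,fy=3.4,interpolation=2))"
```

```text
t 7.15 box(mm) [123.4 -24.   64.3] tip z 53.3 rot [-179.79   -4.45   11.73] boxyaw 1.13 F [-0.1 -0.1 -0.3] w 60.0 q [ 18.  29. -33.  93.  18.  59. -97.]
turn units [-0.009 -0.155  0.04 ] shift now-axes [-0.0037  0.0005 -0.0862] goal-axes [-0.0104  0.001  -0.0857]
```

View pics/w5.png

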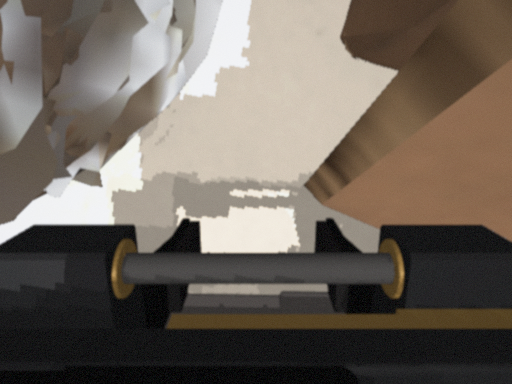

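View pics/t5z.png

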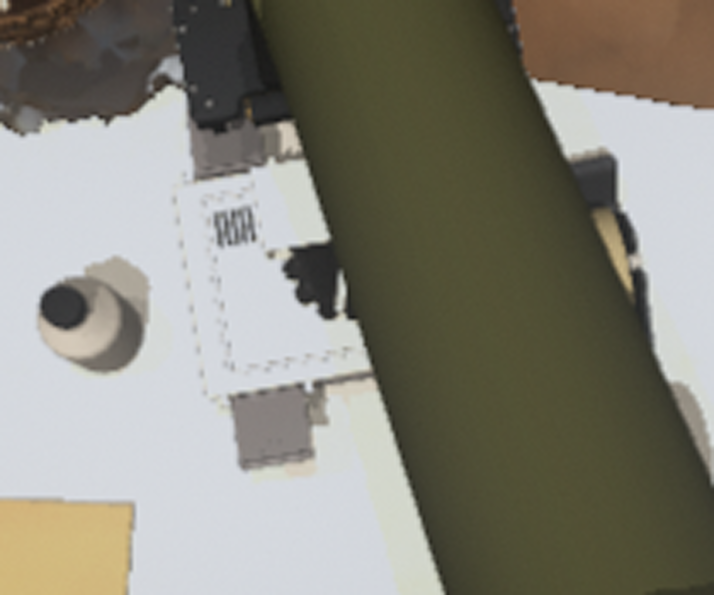

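Emit:
{"op": "servo_tool", "data": {"moves": "-0.001 0 -0.02 0 -0.08 0.02 -0.38;-0.001 0 -0.02 0 -0.08 0.02 -0.38;-0.001 0 -0.02 0 0 0 -0.38;0 0 -0.02 0 0 0 -0.38;0 0 -0.02 0 0 0 -0.38;0 0 -0.01 0 0 0 -0.38;0 0 0 0 0 0 -0.38"}}

```text
time_s: 7.83
tool_pos: [0.6594, 0.0536, 0.1734]
tool_rot: [-179.7, 1.5, 10.6]
force: [-0.1, 0.4, 0.4]
grip_width: 0.0599
```

```bash
python3 - <<'E'
from cell import env
from h import *
o=state(env);go(o,(-113,25,190));snap(env,"wrist","w6")
E
```

```text
t 7.83 box(mm) [108.  -24.2 173.4] tip z 162.4 rot [-179.75    1.52   10.59] boxyaw -0.01 F [-0.1  0.4  0.4] w 59.9 q [ 18.  26. -34.  83.  14.  76. -96.]
turn units [-0.009  0.053 -0.001] shift now-axes [-0.2214 -0.0492 -0.0105] goal-axes [-0.221  -0.0492 -0.0166]
```

View pics/w6.png

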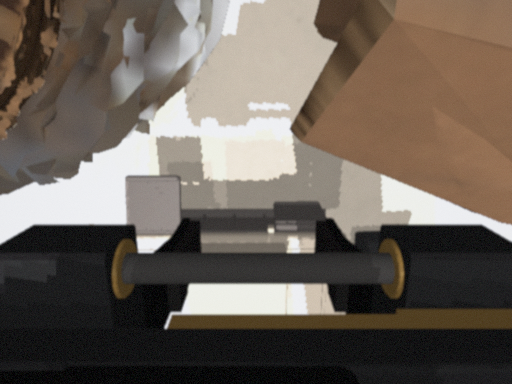

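```bash
cat >> h.py <<'E'
def clips(c):
    B=tobox(cloud(c));z=B[...,2]
    for n,sx,sy in(("fl",-1,1),("fr",-1,-1),("bl",1,1),("br",1,-1)):
        X=B[...,0]*sx;Y=B[...,1]*sy
        s=(X>.074)&(X<.125)&(abs(Y-.06)<.017)&(z>.022)&(z<.12)
        print(n,s.sum(), "xmax99" ,(np.percentile(X[s],99)*1000).round(1) if s.sum()>5 else None)
        if s.sum()>5:
            for zz in np.arange(.02,.11,.01):
                t=s&(abs(z-zz)<.005)
                if t.sum()>3: print("   z",round(zz*1000),t.sum(),"x",(np.percentile(X[t],[10,50,90])*1000).round(1))
E
python3 - <<'E'
from h import *
clips(load("w6"))
E
```

```text
fl 0 xmax99 None
fr 0 xmax99 None
bl 2285 xmax99 116.1
   z 70 1622 x [ 89.2 101.4 113.9]
   z 80 663 x [75.4 80.5 86.4]
br 972 xmax99 80.4
   z 30 147 x [78.6 79.2 80.3]
   z 40 147 x [78.4 78.7 79. ]
   z 50 165 x [78.3 78.7 79.1]
   z 60 179 x [78.4 78.7 79. ]
   z 70 328 x [74.9 77.4 78.9]
   z 80 6 x [74.8 75.7 76.2]
```

Emit:
{"op": "servo_tool", "data": {"moves": "-0.01 -0.003 -0.01 0 0.02 0 -0.38;-0.02 -0.005 -0.005 0 0.02 0 -0.38;-0.02 -0.005 0 0 0.01 0 -0.38;-0.02 -0.005 0 0 0 0 -0.38;-0.02 -0.005 0 0 0 0 -0.38;-0.02 -0.005 0 0 0 0 -0.38;-0.02 -0.005 0 0 0 0 -0.38;-0.02 -0.005 0 0 0 0 -0.38;-0.02 -0.005 0 0 0 0 -0.38;-0.02 -0.003 0 0 0 0 -0.38;-0.015 0 0 0 0 0 -0.38;0 0 0 0 0 0 -0.38;0 0 0 0 0 0 -0.38"}}

```text
time_s: 8.97
tool_pos: [0.4247, 0.0568, 0.1687]
tool_rot: [-179.6, 2.1, 10.2]
force: [-0.1, -0.1, -0.0]
grip_width: 0.0598
```

```bash
python3 - <<'E'
from cell import env
from h import *
o=state(env);go(o,(-113,25,110));snap(env,"wrist","w7")
E
```

```text
t 8.97 box(mm) [-122.1   22.1  168.7] tip z 157.7 rot [-179.58    2.07   10.22] boxyaw -0.38 F [-0.1 -0.1 -0. ] w 59.8 q [ 28.  -4. -37. 115.  -3.  70. -88.]
turn units [-0.015  0.072 -0.013] shift now-axes [ 0.0112 -0.0025  0.0583] goal-axes [ 0.0091 -0.0029  0.0587]
```

View pics/w7.png

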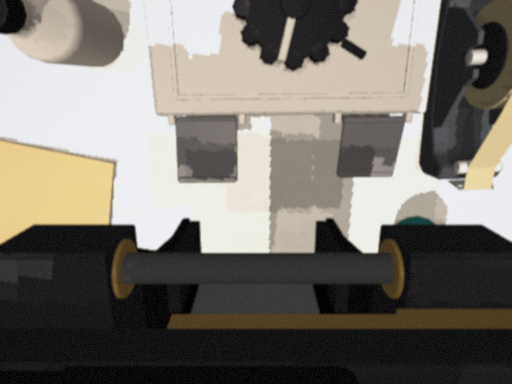

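```bash
python3 - <<'E'
from h import *
c=load("w7")
i=c["img"][:90,220:390,::-1];cv2.imwrite("pics/w7z.png",cv2.resize(i,None,fx=4.5,fy=4.5,interpolation=2))
for u,v,h in [(285,62,.098),(293,20,.098),(353,49,.077),(345,44,.077),(366,55,.077)]:
    b=tobox(ray(c,u,v,h));print((b*1000).round(1),np.degrees(np.arctan2(b[1],b[0]))%360,np.hypot(b[0],b[1]))
E
```

```text
[-32.3   6.2  98. ] 169.18788615963987 0.03284900419530777
[-8.8  1.8 98. ] 168.26387185439486 0.008957811232262823
[-23.4 -40.6  77. ] 240.05296211410678 0.046850738883699755
[-20.3 -35.   77. ] 239.9629589360196 0.04046772700367775
[-27.2 -49.6  77. ] 241.26916939392984 0.05657367082359282
```

View pics/w7z.png

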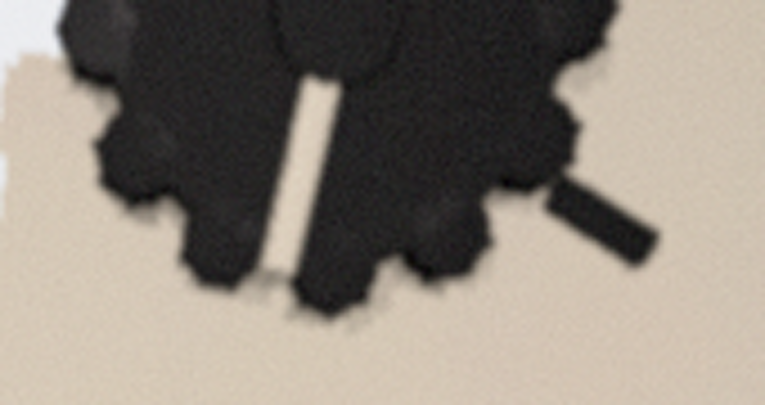

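Emit:
{"op": "servo_tool", "data": {"moves": "0.003 -0.002 0.015 0 0.04 0 -0.38;0.003 -0.001 0.015 0 0.03 -0.01 -0.38;0.002 0 0.014 0 0 0 -0.38;0 0 0.01 0 0 0 -0.38;0 0 0 0 0 0 -0.38;0 0 0 0 0 0 -0.38"}}

```text
time_s: 9.52
tool_pos: [0.4353, 0.0626, 0.1108]
tool_rot: [-179.3, -0.0, 10.5]
force: [-0.1, 0.5, 0.4]
grip_width: 0.0599
```

```bash
python3 - <<'E'
from cell import env
from h import *
o=state(env);go(o,(-113,25,75))
E
```

```text
t 9.52 box(mm) [-110.6   25.9  110.8] tip z 99.8 rot [-1.793e+02 -3.000e-02  1.048e+01] boxyaw -0.12 F [-0.1  0.5  0.4] w 59.9 q [ 27.   0. -38. 119.  -1.  61. -90.]
turn units [-0.024 -0.001 -0.004] shift now-axes [-0.0024  0.0013  0.0357] goal-axes [-0.0024  0.0009  0.0358]
```

Emit:
{"op": "servo_tool", "data": {"moves": "-0.002 0 0.006 0 0 0 -0.38;-0.001 0 0.006 0 0 0 -0.38;0 0 0.007 0 0 0 -0.38;0 0 0.007 0 0 0 -0.38;0 0 0.007 0 0 0 -0.38;0 0 0.006 0 0 0 -0.38;0.002 0 0.005 0 0 0 -0.38;0.003 0 0.004 0 0 0 -0.38;0.003 0 0.003 0 0 0 -0.38;0 0 0 0 0 0 -0.38"}}

```text
time_s: 10.35
tool_pos: [0.443, 0.0645, 0.056]
tool_rot: [-179.3, -0.2, 10.4]
force: [-0.4, -0.7, 1.0]
grip_width: 0.0603
```

```bash
python3 - <<'E'
from cell import env
from h import *
o=state(env);go(o,(-97,25,53))
E
```

```text
t 10.35 box(mm) [-102.7   26.3   56. ] tip z 45.0 rot [-179.27   -0.2    10.44] boxyaw -0.16 F [-0.4 -0.7  1. ] w 60.3 q [ 26.   6. -38. 121.   4.  54. -94.]
turn units [-0.025 -0.007 -0.006] shift now-axes [0.0057 0.0013 0.003 ] goal-axes [0.0057 0.0013 0.003 ]
```

Emit:
{"op": "servo_tool", "data": {"moves": "0.004 0 0.002 0 0 0 -0.38;0.005 0 0.002 0 0 0 -0.38;0.006 0 0.002 0 0 0 -0.38;0.007 0 0.002 0 0 0 -0.38;0.008 0 0.002 0 0 0 -0.38;0.009 0 0.002 0 0 0 -0.38"}}

```text
time_s: 10.85
tool_pos: [0.4549, 0.068, 0.0392]
tool_rot: [-179.5, 3.6, 10.9]
force: [-29.0, -4.8, 25.2]
grip_width: 0.0604
```

```bash
python3 - <<'E'
from cell import env
from h import *
o=state(env)
E
```

```text
t 10.85 box(mm) [-90.4  27.6  39.2] tip z 28.2 rot [-179.53    3.62   10.94] boxyaw 0.34 F [-29.   -4.8  25.2] w 60.4 q [ 23.  13. -37. 117.   8.  57. -98.]
```

Emit:
{"op": "servo_tool", "data": {"moves": "-0.006 0 -0.003 0 0 0 -0.38;-0.01 0 -0.005 0 0.04 0 -0.38;-0.008 0 -0.015 0 0.04 0 -0.38;0 0 -0.02 0 0.04 0 -0.38;0 0 -0.02 0 0 0 -0.38;0 0 -0.02 0 0 0 -0.38;0 0 -0.02 0 0 0 -0.38;0 0 0 0 0 0 -0.38;0 0 0 0 0 0 -0.38"}}

```text
time_s: 11.6
tool_pos: [0.4348, 0.0642, 0.1463]
tool_rot: [-179.4, 0.1, 11.0]
force: [-0.4, -0.2, -0.9]
grip_width: 0.0598
```

```bash
python3 - <<'E'
from cell import env
from h import *
o=state(env);go(o,(-113,-25,110));c=snap(env,"wrist","w8");clips(c)
E
```

```text
t 11.6 box(mm) [-110.9   27.5  146.3] tip z 135.3 rot [-1.7945e+02  9.0000e-02  1.1040e+01] boxyaw 0.44 F [-0.4 -0.2 -0.9] w 59.8 q [ 28.  -3. -38. 117.  -2.  66. -88.]
turn units [-0.019  0.003  0.015] shift now-axes [-0.0025  0.0529  0.0358] goal-axes [-0.0021  0.0525  0.0363]
fl 249 xmax99 78.0
   z 70 246 x [74.4 75.9 77.7]
fr 2663 xmax99 115.0
   z 70 1991 x [ 86.3  99.  112. ]
   z 80 672 x [74.9 78.7 83.8]
bl 0 xmax99 None
br 0 xmax99 None
```

View pics/w8.png

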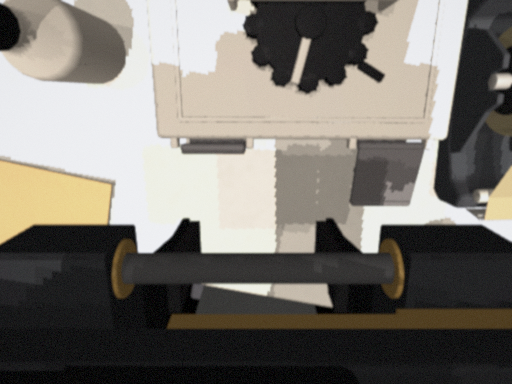

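Emit:
{"op": "servo_tool", "data": {"moves": "0 0.012 0 0 0 0 -0.38;0 0.015 0 0 0 0.01 -0.38;0 0.015 0.005 0 0 0 -0.38;0 0.01 0.008 0 0 0 -0.38;0 0 0.01 0 0 0 -0.38;0 0 0.01 0 0 0 -0.38;0 0 0 0 0 0 -0.38;0 0 0 0 0 0 -0.38"}}

```text
time_s: 12.32
tool_pos: [0.4425, 0.0094, 0.1035]
tool_rot: [-179.2, 0.5, 10.8]
force: [-0.2, 0.2, 0.9]
grip_width: 0.0599
```

```bash
python3 - <<'E'
from cell import env
from h import *
o=state(env);go(o,(-113,-25,95))
E
```

```text
t 12.32 box(mm) [-113.3  -27.7  103.5] tip z 92.5 rot [-179.22    0.55   10.82] boxyaw 0.22 F [-0.2  0.2  0.9] w 59.9 q [ 30.   2. -35. 119.   0.  61. -83.]
turn units [-0.027  0.019  0.008] shift now-axes [ 0.0004 -0.0026  0.0085] goal-axes [ 0.0003 -0.0027  0.0085]
```

Emit:
{"op": "servo_tool", "data": {"moves": "0 -0.001 0.006 0 0.01 0 -0.38;0 -0.001 0.007 0 0.01 0 -0.38;0 0 0.007 0 0 0 -0.38;0 0 0.007 0 0 0 -0.38;0 0 0.006 0 0 0 -0.38;0.002 0 0.005 0 0 0 -0.38;0.003 0 0.004 0 0 0 -0.38;0.003 0 0.003 0 0 0 -0.38;0.004 0 0.001 0 0 0 -0.38;0.005 0 0.001 0 0 0 -0.38;0.006 0 0.001 0 0 0 -0.38;0.007 0 0.001 0 0 0 -0.38;0.008 0 0.001 0 0 0 -0.38;0.009 0 0.001 0 0 0 -0.38"}}

```text
time_s: 13.48
tool_pos: [0.465, 0.0182, 0.0431]
tool_rot: [-179.3, 3.4, 10.5]
force: [-30.3, -4.5, 25.2]
grip_width: 0.0597
```

```bash
python3 - <<'E'
from cell import env
from h import *
o=state(env)
E
```

```text
t 13.48 box(mm) [-89.6 -23.2  43.1] tip z 32.1 rot [-179.27    3.44   10.46] boxyaw -0.14 F [-30.3  -4.5  25.2] w 59.7 q [ 27.  12. -34. 117.   8.  57. -91.]
```

Same signature as fl. Back off, rise, check.

Emit:
{"op": "servo_tool", "data": {"moves": "-0.006 0 -0.003 0 0 0 -0.7;-0.01 0 -0.005 0 0.04 0 -0.7;-0.008 0 -0.015 0 0.04 0 -0.7;0 0 -0.02 0 0.04 0 -0.7;0 0 -0.02 0 0 0 -1;0 0 -0.02 0 0 0 -1;0 0 -0.02 0 0 0 -1;0 0 -0.015 0 0 0 -1;0 0 0 0 0 0 -1;0 0 0 0 0 0 -1"}}

```text
time_s: 14.32
tool_pos: [0.4489, 0.0135, 0.1685]
tool_rot: [-179.3, -0.5, 10.5]
force: [-0.3, 0.0, -0.5]
grip_width: 0.0867
```

```bash
python3 - <<'E'
from cell import env
from h import *
o=state(env);go(o,(113,-10,190));c=snap(env,"wrist","w9");clips(c)
for u,v,h in [(0,0,.098)]: pass
E
```

```text
t 14.32 box(mm) [-106.3  -24.9  168.5] tip z 157.5 rot [-179.25   -0.53   10.49] boxyaw -0.11 F [-0.3  0.  -0.5] w 86.7 q [ 31.  -3. -34. 114.  -3.  68. -81.]
turn units [-0.026 -0.019 -0.004] shift now-axes [ 0.2195 -0.0155 -0.0193] goal-axes [ 0.2193 -0.0149 -0.0215]
fl 182 xmax99 77.6
   z 70 174 x [74.5 76.2 77.4]
   z 80 8 x [74.3 74.4 74.6]
fr 181 xmax99 77.5
   z 70 179 x [74.5 75.6 77.4]
bl 0 xmax99 None
br 0 xmax99 None
```

View pics/w9.png

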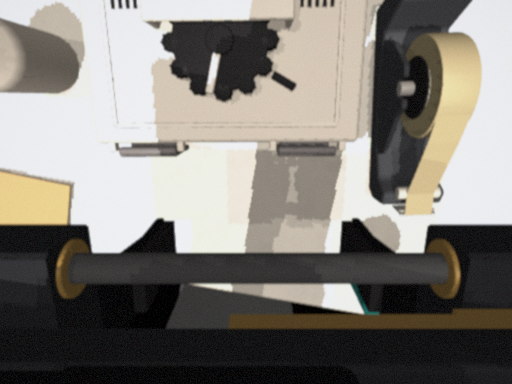

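```bash
python3 - <<'E'
from h import *
B=np.concatenate([tobox(cloud(load("top0"))).reshape(-1,3),tobox(cloud(load("w6"))).reshape(-1,3),tobox(cloud(load("w2"))).reshape(-1,3)])
ys=np.arange(.12,.029,-.01)
print("y",(ys*1000).round())
for x in np.arange(.1,.18,.01):
    print(round(x*1000),[int(np.nanmax(np.r_[0,B[(abs(B[:,0]-x)<.005)&(abs(B[:,1]-y)<.005),2]])*1000) for y in ys])
E
```

```text
y [120. 110. 100.  90.  80.  70.  60.  50.  40.  30.]
100 [5, 3, 4, 5, 74, 75, 75, 75, 75, 3]
110 [6, 5, 4, 4, 74, 73, 74, 74, 72, 4]
120 [119, 86, 6, 3, 71, 71, 72, 71, 71, 343]
130 [139, 137, 137, 129, 3, 2, 3, 2, 258, 352]
140 [145, 144, 138, 134, 131, 93, 5, 2, 335, 343]
150 [162, 144, 141, 136, 131, 129, 4, 4, 256, 258]
160 [172, 172, 168, 168, 135, 133, 131, 4, 4, 5]
170 [173, 174, 172, 170, 139, 137, 136, 38, 5, 6]
```

Emit:
{"op": "servo_tool", "data": {"moves": "0.01 -0.002 -0.01 0 -0.01 0 1;0.02 -0.006 -0.005 0 -0.01 0 1;0.02 -0.006 -0.005 0 0 0 1;0.02 -0.006 0 0 0 0 1;0.02 -0.006 0 0 0 0 1;0.02 -0.006 0 0 0 0 1;0.02 -0.006 0 0 0 0 1;0.02 -0.006 0 0 0 0 1;0.02 -0.006 0 0 0 0 1;0.02 -0.006 0 0 0 0 1;0.015 -0.003 0 0 0 0 1;0 0 0 0 0 -0.15 1;0 0 0 0 0 -0.2 1;0 0 0 0 0 -0.2 1;0 0 0 0 0 -0.2 1;0 0 0 0 0 -0.2 1;0 0 0 0 0 -0.2 1;0 0 0 0 0 -0.15 1;0 0 0 0 0 0 1;0 0 0 0 0 0 1", "squeeze": 15}}

```text
time_s: 16.03
tool_pos: [0.6416, 0.1162, 0.1503]
tool_rot: [-177.3, 0.7, 49.6]
force: [0.4, 0.4, 0.1]
grip_width: 0.0005
```

```bash
python3 - <<'E'
from cell import env
from h import *
o=state(env);go(o,(109,40,150),45);go(o,(109,40,104),45);c=snap(env,"wrist","w10")
E
```

```text
t 16.03 box(mm) [102.1  40.6 150.3] tip z 139.3 rot [-177.32    0.69   49.58] boxyaw 38.98 F [0.4 0.4 0.1] w 0.5 q [ 20.  29. -44.  85.  18.  75. -65.]
turn units [-0.095  0.019 -0.211] shift now-axes [0.005  0.0048 0.0001] goal-axes [0.0045 0.0053 0.0003]
turn units [-0.095  0.019 -0.211] shift now-axes [0.0056 0.007  0.046 ] goal-axes [0.0045 0.0053 0.0463]
```

View pics/w10.png

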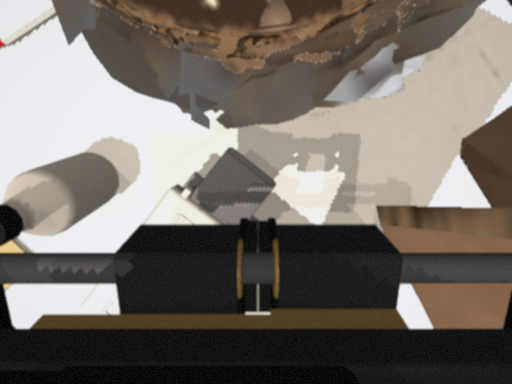

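Emit:
{"op": "servo_tool", "data": {"moves": "0.002 0.002 0.005 -0.05 0.01 -0.1 1;0.002 0.002 0.01 -0.04 0 -0.1 1;0 0.001 0.013 0 0 0 1;0 0 0.01 0 0 0 1;0 0 0 0 0 0 1;0 0 0 0 0 0 1"}}

```text
time_s: 16.58
tool_pos: [0.6473, 0.1158, 0.1071]
tool_rot: [-179.8, 0.4, 54.8]
force: [0.3, 0.1, -0.2]
grip_width: 0.0008
```

```bash
python3 - <<'E'
from cell import env
from h import *
o=state(env);go(o,(109,40,80),45)
E
```

```text
t 16.58 box(mm) [107.6  39.1 107.1] tip z 96.1 rot [-179.8     0.36   54.83] boxyaw 44.23 F [ 0.3  0.1 -0.2] w 0.8 q [ 20.  31. -43.  89.  22.  70. -63.]
turn units [-0.007  0.012 -0.027] shift now-axes [0.0018 0.0005 0.0271] goal-axes [0.0016 0.0004 0.0271]
```

Emit:
{"op": "servo_tool", "data": {"moves": "0 0 0.007 0 0 0 1;0 0 0.007 0 0 0 1;0 0 0.007 0 0 0 1;0 0 0.007 0 0 0 1;-0.001 -0.001 0.005 0 0 0 1;-0.0015 -0.0015 0.004 0 0 0 1;-0.002 -0.002 0.003 0 0 0 1;-0.002 -0.002 0.002 0 0 0 1;0 0 0 0 0 0 1"}}

```text
time_s: 17.33
tool_pos: [0.6393, 0.1132, 0.0617]
tool_rot: [-179.9, 0.2, 54.6]
force: [1.1, -0.1, 0.4]
grip_width: 0.0008
```

```bash
python3 - <<'E'
from cell import env
from h import *
o=state(env);go(o,(96,40,61),45)
E
```

```text
t 17.33 box(mm) [99.2 38.1 61.7] tip z 50.7 rot [-179.93    0.21   54.58] boxyaw 43.98 F [ 1.1 -0.1  0.4] w 0.8 q [ 20.  32. -42.  92.  24.  65. -64.]
turn units [-0.002  0.007 -0.036] shift now-axes [-0.001  -0.0036  0.0008] goal-axes [-0.0009 -0.0036  0.0007]
```

Emit:
{"op": "servo_tool", "data": {"moves": "-0.003 -0.003 0.001 0 0 0 1;-0.004 -0.004 0.002 0 0 0 1;-0.005 -0.005 0.002 0 0 0 1;-0.006 -0.006 0.002 0 0 0 1;-0.007 -0.007 0.002 0 0 0 1;-0.008 -0.008 0.002 0 0 0 1"}}

```text
time_s: 17.83
tool_pos: [0.6281, 0.1037, 0.0652]
tool_rot: [176.7, -2.9, 54.3]
force: [17.5, -1.2, -0.6]
grip_width: 0.0004
```

```bash
python3 - <<'E'
from cell import env
from h import *
o=state(env)
E
```

```text
t 17.83 box(mm) [86.4 30.8 65.2] tip z 54.2 rot [176.68  -2.88  54.34] boxyaw 43.74 F [17.5 -1.2 -0.6] w 0.4 q [ 23.  28. -43.  99.  23.  58. -64.]
```

Emit:
{"op": "servo_tool", "data": {"moves": "0.005 0.005 0 0 0 0 1;0.008 0.008 0 0.05 -0.05 0 1;0.008 0.008 -0.003 0.05 -0.05 0 1;0 0 0 0 0 0 1;0 0 0 0 0 0 1"}}

```text
time_s: 18.25
tool_pos: [0.6581, 0.1064, 0.0735]
tool_rot: [179.4, 0.1, 54.1]
force: [-0.3, 1.4, -0.5]
grip_width: 0.0003
```

```bash
python3 - <<'E'
from cell import env
from h import *
o=state(env);go(o,(109,45,100),45);c=snap(env,"wrist","w11");clips(c)
E
```

```text
t 18.25 box(mm) [116.4  28.   73.5] tip z 62.5 rot [1.7939e+02 8.0000e-02 5.4070e+01] boxyaw 43.47 F [-0.3  1.4 -0.5] w 0.3 q [ 19.  33. -42.  90.  24.  66. -64.]
turn units [ 0.021  0.003 -0.053] shift now-axes [ 0.0063 -0.0172 -0.0267] goal-axes [ 0.0068 -0.0173 -0.0265]
fl 0 xmax99 None
fr 0 xmax99 None
bl 1239 xmax99 96.2
   z 30 56 x [95.3 95.7 96.1]
   z 40 685 x [90.5 92.7 95.4]
   z 50 382 x [86.2 88.2 89.8]
   z 60 115 x [82.9 84.6 85.7]
br 0 xmax99 None
```

View pics/w11.png

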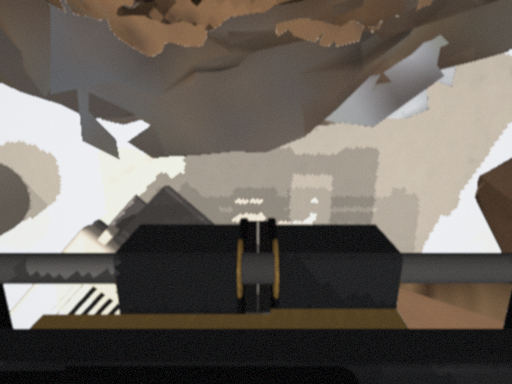

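Emit:
{"op": "servo_tool", "data": {"moves": "-0.004 -0.004 0 0.02 0 -0.05 1;-0.003 -0.003 0.002 0 0 0 1;0.004 -0.004 0.002 0 0 0 1;0.004 -0.004 0.002 0 0 0 1;0.004 -0.004 0.002 0 0 0 1;0.002 -0.002 0 0 0 0 1;0 0 0 0 0 0 1;0 0 0 0 0 0 1"}}

```text
time_s: 18.97
tool_pos: [0.6382, 0.1279, 0.0627]
tool_rot: [-179.9, 0.2, 55.7]
force: [-0.0, -0.1, 0.2]
grip_width: 0.0002
```

```bash
python3 - <<'E'
from cell import env
from h import *
o=state(env);go(o,(105,47,62),45)
E
```

```text
t 18.97 box(mm) [100.8  52.7  62.7] tip z 51.7 rot [-179.91    0.23   55.68] boxyaw 45.08 F [-0.  -0.1  0.2] w 0.2 q [ 18.  33. -43.  92.  24.  65. -64.]
turn units [-0.003  0.008  0.003] shift now-axes [-0.0011  0.007   0.0007] goal-axes [-0.0011  0.007   0.0007]
```

Emit:
{"op": "servo_tool", "data": {"moves": "-0.003 -0.003 0.001 0 0 0 1;-0.004 -0.0045 0.002 0 0 0 1;-0.005 -0.0055 0.002 0 0 0 1;-0.006 -0.0065 0.002 0 0 0 1;-0.007 -0.0075 0.002 0 0 0 1;-0.008 -0.0085 0.002 0 0 0 1"}}

```text
time_s: 19.47
tool_pos: [0.6328, 0.1269, 0.0661]
tool_rot: [176.4, -4.1, 55.6]
force: [24.7, 5.4, -6.1]
grip_width: 0.0002
```

```bash
python3 - <<'E'
from cell import env
from h import *
o=state(env)
E
```

```text
t 19.47 box(mm) [95.3 52.7 66.1] tip z 55.1 rot [176.37  -4.11  55.63] boxyaw 45.03 F [24.7  5.4 -6.1] w 0.2 q [ 21.  28. -44.  98.  23.  57. -65.]
```

Emit:
{"op": "servo_tool", "data": {"moves": "-0.008 -0.0085 0.006 0.06 -0.03 0 1;-0.008 -0.0085 0.006 0.06 -0.03 0 1;0.004 0.004 0 0 0 0 1;0.008 0.008 0 0 0 0 1;0.006 0.006 -0.01 0 0 0 1;0 0 -0.02 0 0 0 1;0 0 -0.02 0 0 0 1;0 0 -0.02 0 0 0 1;0 0 -0.02 0 0 0 1;0 0 -0.01 0 0 0 1;0 0 0 0 0 0 1;0 0 0 0 0 0 1"}}

```text
time_s: 20.47
tool_pos: [0.6514, 0.1233, 0.1718]
tool_rot: [177.7, -4.5, 55.3]
force: [-0.9, -0.1, -0.5]
grip_width: 0.0008
```

```bash
python3 - <<'E'
from cell import env
from h import *
o=state(env);go(o,(-60,0,190),45);c=snap(env,"wrist","w12");clips(c)
E
```

```text
t 20.47 box(mm) [113.   45.8 171.8] tip z 160.8 rot [177.67  -4.47  55.26] boxyaw 44.66 F [-0.9 -0.1 -0.5] w 0.8 q [ 24.  25. -46.  89.  18.  69. -60.]
turn units [ 0.082 -0.156 -0.015] shift now-axes [-0.1534 -0.0877 -0.0339] goal-axes [-0.1547 -0.0899 -0.0182]
fl 0 xmax99 None
fr 0 xmax99 None
bl 1316 xmax99 95.8
   z 30 17 x [95.4 95.7 95.8]
   z 40 335 x [90.3 92.3 95.1]
   z 50 295 x [85.9 87.7 89.4]
   z 60 309 x [81.8 83.6 85.3]
   z 70 330 x [75.8 79.  81.1]
   z 80 30 x [74.2 75.  75.9]
br 0 xmax99 None
```

View pics/w12.png

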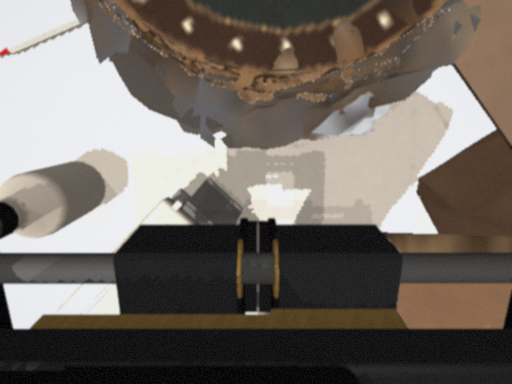

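```bash
python3 - <<'E'
from cell import env
from h import *
o=state(env);go(o,(103,44,95),45,-8)
E
```

```text
t 20.52 box(mm) [112.9  45.8 171.5] tip z 160.5 rot [177.68  -4.46  55.26] boxyaw 44.66 F [ 0.2 -0.4 -0.1] w 0.5 q [ 24.  25. -46.  89.  18.  69. -60.]
turn units [ 0.082  0.124 -0.009] shift now-axes [-0.0143 -0.0087  0.0753] goal-axes [-0.0189 -0.0057  0.0746]
```

Emit:
{"op": "servo_tool", "data": {"moves": "-0.005 -0.002 0.005 0.04 0.06 0 1;-0.005 -0.002 0.015 0.04 0.06 0 1;-0.005 -0.002 0.02 0 0 0 1;-0.003 0 0.02 0 0 0 1;0 0 0.013 0 0 0 1;0 0 0 0 0 0 1;0 0 0 0 0 0 1"}}

```text
time_s: 21.1
tool_pos: [0.6372, 0.1192, 0.0857]
tool_rot: [-179.4, -7.7, 55.3]
force: [0.2, -0.3, -0.1]
grip_width: 0.0007
```

```bash
python3 - <<'E'
from cell import env
from h import *
o=state(env);go(o,(103,44,68),45,-8)
E
```

```text
t 21.1 box(mm) [98.2 44.4 85.7] tip z 74.7 rot [-179.43   -7.68   55.33] boxyaw 44.73 F [ 0.2 -0.3 -0.1] w 0.7 q [ 27.  28. -46.  96.  17.  59. -58.]
turn units [-0.019  0.011 -0.009] shift now-axes [0.0007 0.0038 0.018 ] goal-axes [0.0006 0.0037 0.018 ]
```

Emit:
{"op": "servo_tool", "data": {"moves": "0.001 0.003 0.006 0 0 0 1;0.001 0.003 0.007 0 0 0 1;0 0.001 0.007 0 0 0 1;0 0 0.006 0 0 0 1;0 0 0.005 0 0 0 1;0 0 0 0 0 0 1"}}

```text
time_s: 21.6
tool_pos: [0.6494, 0.1224, 0.0547]
tool_rot: [-179.6, -7.9, 55.4]
force: [0.3, 0.9, -0.7]
grip_width: 0.0007
```

```bash
python3 - <<'E'
from cell import env
from h import *
o=state(env);go(o,(106,44,54),45,-8)
E
```

```text
t 21.6 box(mm) [110.8  45.3  54.7] tip z 43.7 rot [-179.58   -7.86   55.42] boxyaw 44.82 F [ 0.3  0.9 -0.7] w 0.7 q [ 25.  31. -44.  96.  19.  56. -59.]
turn units [-0.014  0.005 -0.006] shift now-axes [-0.0043 -0.0025  0.0002] goal-axes [-0.0043 -0.0025  0.0001]
```

Positioned outside the flap, no contact. Push in.

Emit:
{"op": "servo_tool", "data": {"moves": "-0.004 -0.004 0.001 0 0 0 1;-0.005 -0.005 0.002 0 0 0 1;-0.006 -0.006 0.002 0 0 0 1;-0.007 -0.007 0.002 0 0 0 1;-0.007 -0.007 0.003 0 0 0 1;-0.008 -0.008 0.003 0 0 0 1"}}

```text
time_s: 22.1
tool_pos: [0.6334, 0.1197, 0.0518]
tool_rot: [177.1, -11.4, 55.6]
force: [28.0, 5.9, -9.5]
grip_width: 0.0005
```

```bash
python3 - <<'E'
from cell import env
from h import *
o=state(env)
E
```

```text
t 22.1 box(mm) [94.6 45.6 51.8] tip z 40.8 rot [177.15 -11.43  55.59] boxyaw 44.99 F [28.   5.9 -9.5] w 0.5 q [ 28.  27. -46. 103.  18.  48. -59.]
```

Emit:
{"op": "servo_tool", "data": {"moves": "0.005 0.005 0 0 0 0 1;0.006 0.006 -0.003 0 0 0 1;0 0 -0.015 0 -0.1 0 1;0 0 -0.02 0 -0.1 0 1;0 0 -0.02 0 -0.1 0 1;0 0 -0.02 0 0 0 1;0 0 -0.02 0 0 0 1;0 0 -0.02 0 0 0 1;0 0 -0.01 0 0 0 1;0 0 0 0 0 0 1;0 0 0 0 0 0 1"}}

```text
time_s: 23.02
tool_pos: [0.6319, 0.1148, 0.1892]
tool_rot: [177.3, -2.0, 55.1]
force: [-0.2, -0.5, -1.2]
grip_width: 0.0002
```

```bash
python3 - <<'E'
from cell import env
from h import *
o=state(env);go(o,(-60,0,190),45);c=snap(env,"wrist","w13");clips(c)
E
```

```text
t 23.02 box(mm) [ 92.2  41.  189.2] tip z 178.2 rot [177.34  -2.02  55.07] boxyaw 44.47 F [-0.2 -0.5 -1.2] w 0.2 q [ 23.  22. -46.  90.  18.  72. -60.]
turn units [ 0.093 -0.07  -0.02 ] shift now-axes [-0.1372 -0.077  -0.0092] goal-axes [-0.1366 -0.0786 -0.0008]
fl 38 xmax99 76.1
   z 70 37 x [74.2 74.9 75.9]
fr 0 xmax99 None
bl 655 xmax99 80.0
   z 30 107 x [78.3 79.1 80. ]
   z 40 79 x [78.2 78.4 78.6]
   z 50 75 x [78.2 78.3 78.6]
   z 60 92 x [78.2 78.4 78.5]
   z 70 295 x [74.6 76.6 78.4]
   z 80 7 x [74.1 74.6 75.5]
br 0 xmax99 None
```

View pics/w13.png

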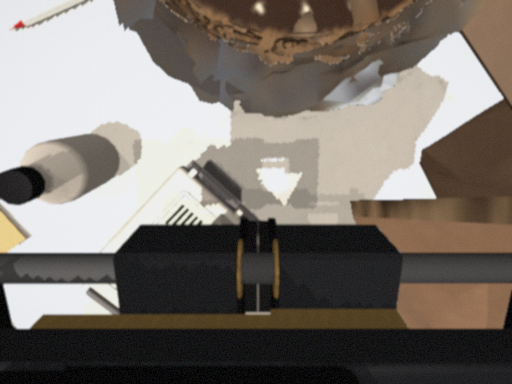

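```bash
python3 - <<'E'
from cell import env
from h import *
o=env.get_obs();go(o,(-46,45,170),4)
E
```

```text
turn units [ 0.064 -0.1    1.411] shift now-axes [-0.0964 -0.1002  0.0109] goal-axes [-0.1375 -0.0136  0.0189]
```

Emit:
{"op": "servo_tool", "data": {"moves": "-0.009 -0.01 0 0.03 -0.03 0 1;-0.015 -0.016 0 0.03 -0.03 0 1;-0.015 -0.016 0 0 0 0 1;-0.015 -0.016 0 0 0 0 1;-0.015 -0.016 0 0 0 0 1;-0.015 -0.016 0 0 0 0 1;-0.01 -0.01 0 0 0 0 1;0 0 0 0 0 0.15 1;0 0 0 0 0 0.2 1;0 0 0 0 0 0.2 1;0 0 0 0 0 0.2 1;0 0 0 0 0 0.2 1;0 0 0 0 0 0.2 1;0 0 0 0 0 0.15 1;0 0 0 0 0 0 1;0 0 0 0 0 0 1"}}

```text
time_s: 24.4
tool_pos: [0.4613, 0.086, 0.1621]
tool_rot: [-179.9, 2.9, 15.6]
force: [-0.4, -1.3, 0.7]
grip_width: 0.0008
```

```bash
python3 - <<'E'
from cell import env
from h import *
o=state(env);go(o,(-46,45,96),4);c=snap(env,"wrist","w14")
snap(env,"side","s14");snap(env,"top","t14")
E
```

```text
t 24.4 box(mm) [-80.8  44.1 162.1] tip z 151.1 rot [-179.9     2.92   15.55] boxyaw 4.95 F [-0.4 -1.3  0.7] w 0.8 q [ 32.   4. -47. 110.   3.  70. -91.]
turn units [-0.003  0.102  0.033] shift now-axes [0.0381 0.0022 0.0642] goal-axes [0.0348 0.0015 0.0661]
```

View pics/w14.png

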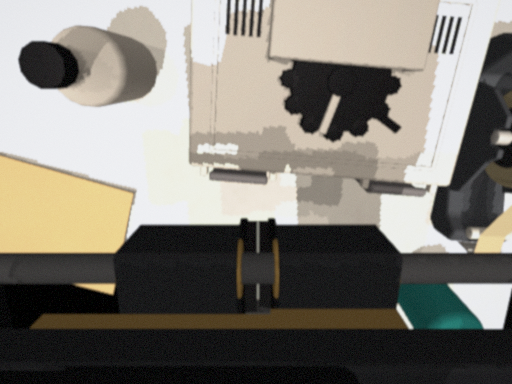

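View pics/s14.png

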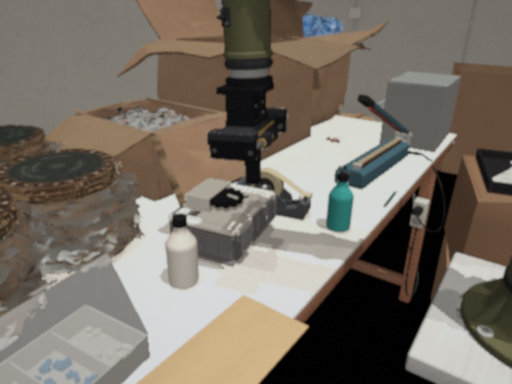

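```bash
cat >> h.py <<'E'
def wheel(c):
    im=c["img"].astype(int);T=c["T"];K=c["mtx"]
    v,u=np.mgrid[:384,:512];d=np.stack([(u-K[0,2])/K[0,0],-(v-K[1,2])/K[1,1],-np.ones_like(u,float)],-1)@T[:3,:3].T
    def at(h): return tobox(T[:3,3]+d*((h-T[2,3])/d[...,2])[...,None])
    b=at(.0975);r=np.hypot(b[...,0],b[...,1])
    m=(r>.013)&(r<.031)&(im.min(2)>110)&(b[...,0]<.006)
    n,l,s,_=cv2.connectedComponentsWithStats(np.uint8(m))
    for k in range(1,n):
        if s[k,4]>8:
            p=b[l==k][:,:2];x,y=p.mean(0);print("pointer cand",s[k,4],"ang",round(np.degrees(np.arctan2(y,x))%360,1),"r",round(np.hypot(x,y)*1000,1))
    b=at(.095);r=np.hypot(b[...,0],b[...,1]);dark=(im.max(2)<75)&(abs(cloud(c)[...,2]-.098)<.008)
    a=np.degrees(np.arctan2(b[...,1],b[...,0]))%360
    s=(abs(r-.0335)<.0015)&(a>110)&(a<250);h=[]
    print("dark frac@33.5:",[(int(x),round(float(dark[s&(abs(a-x)<2)].mean()),1)) for x in range(112,250,4) if (s&(abs(a-x)<2)).any()])
E
python3 - <<'E'
from h import *
wheel(load("w14"));wheel(load("w7"))
E
```

```text
pointer cand 32 ang 257.3 r 29.9
pointer cand 236 ang 163.7 r 21.8
pointer cand 28 ang 225.3 r 29.9
pointer cand 12 ang 193.0 r 30.3
dark frac@33.5: [(112, 0.9), (116, 1.0), (120, 1.0), (124, 1.0), (128, 0.4), (132, 0.0), (136, 0.1), (140, 0.9), (144, 1.0), (148, 1.0), (152, 1.0), (156, 0.8), (160, 0.0), (164, 0.0), (168, 0.0), (172, 0.9), (176, 1.0), (180, 1.0), (184, 0.9), (188, 0.3), (192, 0.0), (196, 0.0), (200, 0.1), (204, 0.8), (208, 0.9), (212, 1.0), (216, 0.7), (220, 0.1), (224, 0.0), (228, 0.0), (232, 0.1), (236, 1.0), (240, 1.0), (244, 0.9), (248, 0.6)]
pointer cand 17 ang 255.0 r 30.3
pointer cand 261 ang 163.7 r 21.8
dark frac@33.5: [(112, 0.7), (116, 1.0), (120, 1.0), (124, 1.0), (128, 1.0), (132, 0.1), (136, 0.0), (140, 0.3), (144, 0.9), (148, 1.0), (152, 1.0), (156, 0.9), (160, 0.2), (164, 0.0), (168, 0.1), (172, 0.8), (176, 1.0), (180, 1.0), (184, 1.0), (188, 0.3), (192, 0.0), (196, 0.0), (200, 0.6), (204, 0.9), (208, 1.0), (212, 1.0), (216, 0.7), (220, 0.1), (224, 0.0), (228, 0.0), (232, 0.5), (236, 1.0), (240, 1.0), (244, 0.9), (248, 0.6)]
```

```bash
python3 - <<'E'
from cell import env
from h import *
o=env.get_obs();go(o,(-42,49,96),-1)
E
```

```text
turn units [0.002 0.099 0.207] shift now-axes [ 0.0415 -0.0015  0.0647] goal-axes [ 0.0379 -0.0055  0.0667]
```

Emit:
{"op": "servo_tool", "data": {"moves": "0.008 0 0.005 0 0.05 0.1 1;0.012 -0.002 0.01 0 0.05 0.1 1;0.012 -0.002 0.015 0 0 0 1;0.006 0 0.015 0 0 0 1;0 0 0.012 0 0 0 1;0 0 0.008 0 0 0 1;0 0 0 0 0 0 1;0 0 0 0 0 0 1"}}

```text
time_s: 25.22
tool_pos: [0.4992, 0.0978, 0.0945]
tool_rot: [179.9, -0.2, 9.9]
force: [0.3, 0.4, 0.1]
grip_width: 0.0008
```

```bash
python3 - <<'E'
from cell import env
from h import *
o=state(env);go(o,(-42,49,96),-1);c=snap(env,"wrist","w15")
E
```

```text
t 25.22 box(mm) [-41.3  48.7  94.5] tip z 83.5 rot [179.93  -0.18   9.89] boxyaw -0.71 F [0.3 0.4 0.1] w 0.8 q [  28.   13.  -46.  111.   11.   60. -103.]
turn units [ 0.002 -0.006  0.01 ] shift now-axes [-0.0007 -0.0003 -0.0015] goal-axes [-0.0007 -0.0003 -0.0015]
```

View pics/w15.png

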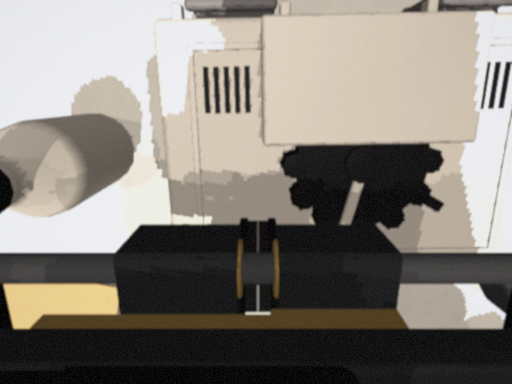

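Emit:
{"op": "servo_tool", "data": {"moves": "0.003 0.003 0 0 0 0 1;0.0035 0.0035 0 0 0 0 1;0.003 0.003 0 0 0 0 1;0 0 0 0 0 0 1;0 0 0 0 0 0 1"}}

```text
time_s: 25.68
tool_pos: [0.5106, 0.09, 0.0966]
tool_rot: [179.9, -0.2, 9.9]
force: [-1.8, 0.8, -0.8]
grip_width: 0.0008
```

```bash
python3 - <<'E'
from cell import env
from h import *
o=state(env);p=(tobox(o["tool_pos"])*1000)[:2];psi=np.radians(o["tool_rot"][2]-10.6)
print("axis in tool", -p@[np.cos(psi),np.sin(psi)], -p@[np.sin(psi),-np.cos(psi)])
E
```

```text
t 25.68 box(mm) [-31.5  38.9  96.6] tip z 85.6 rot [179.93  -0.2    9.89] boxyaw -0.71 F [-1.8  0.8 -0.8] w 0.8 q [  29.   14.  -46.  110.   11.   61. -102.]
axis in tool 32.014187760768195 38.546137392125836
```

Emit:
{"op": "servo_tool", "data": {"moves": "-0.002 0.003 0 0 0 -0.14 1;-0.002 0.003 0 0 0 -0.14 1;-0.002 0.003 0 0 0 -0.14 1;-0.002 0.003 0 0 0 -0.14 1;-0.002 0.003 0 0 0 -0.14 1;-0.002 0.003 0 0 0 -0.14 1;0 0 0 0 0 0 1"}}

```text
time_s: 26.27
tool_pos: [0.5055, 0.0689, 0.0976]
tool_rot: [179.8, -0.2, 35.2]
force: [0.4, 2.0, -1.0]
grip_width: 0.0002
```

```bash
cat >> h.py <<'E'
def ax(o):
    p=(tobox(o["tool_pos"])*1000)[:2];psi=np.radians(o["tool_rot"][2]-10.6)
    print("axis in tool", round(-p@[np.cos(psi),np.sin(psi)],1), round(-p@[np.sin(psi),-np.cos(psi)],1),"goal 32,38; corner ang/r:")
    c=p+9.5*np.array([np.cos(psi),np.sin(psi)])+15*np.array([np.sin(psi),-np.cos(psi)])
    print("   corner",c.round(1),round(np.degrees(np.arctan2(c[1],c[0]))%360,1),round(np.hypot(*c),1))
E
python3 - <<'E'
from cell import env
from h import *
o=state(env);ax(o);c=snap(env,"wrist","w16")
E
```

```text
t 26.27 box(mm) [-40.5  19.1  97.6] tip z 86.6 rot [ 1.798e+02 -1.600e-01  3.522e+01] boxyaw 24.62 F [ 0.4  2.  -1. ] w 0.2 q [ 34.  13. -49. 111.  11.  61. -75.]
axis in tool 28.8 34.3 goal 32,38; corner ang/r:
   corner [-25.6   9.5] 159.7 27.3
```

View pics/w16.png

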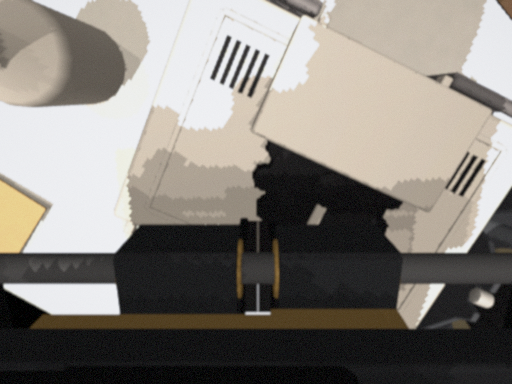

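Emit:
{"op": "servo_tool", "data": {"moves": "-0.003 0.0015 0 0 0 -0.14 1;-0.003 0.002 0 0 0 -0.14 1;-0.003 0.002 0 0 0 -0.14 1;-0.003 0.002 0 0 0 -0.14 1;-0.003 0.0025 0 0 0 -0.14 1;0 0 0 0 0 0 1"}}

```text
time_s: 26.82
tool_pos: [0.5024, 0.0616, 0.0985]
tool_rot: [179.9, -0.8, 55.7]
force: [-1.4, 1.2, -0.8]
grip_width: 0.0006
```

```bash
python3 - <<'E'
from cell import env
from h import *
o=state(env);ax(o);c=snap(env,"wrist","w17")
E
```

```text
t 26.82 box(mm) [-44.9  12.6  98.5] tip z 87.5 rot [179.89  -0.78  55.72] boxyaw 45.12 F [-1.4  1.2 -0.8] w 0.6 q [ 38.  13. -52. 111.  11.  60. -53.]
axis in tool 22.8 40.6 goal 32,38; corner ang/r:
   corner [-27.5   8.7] 162.5 28.9
```

View pics/w17.png

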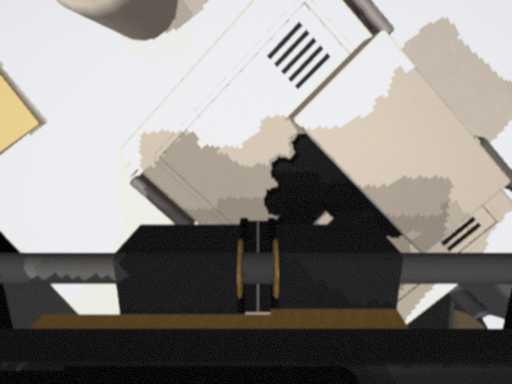

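```bash
python3 - <<'E'
from h import *
for n,uv in(("w16",[(317,215),(320,207),(314,222)]),("w17",[(323,218),(327,212),(318,222)]),("w15",[(354,190),(346,220)])):
    c=load(n)
    for u,v in uv:
        b=tobox(ray(c,u,v,.098));print(n,(b[:2]*1000).round(1),np.degrees(np.arctan2(b[1],b[0]))%360)
E
```

```text
w16 [-12.9   0.9] 176.1738918803434
w16 [-8.6  1.4] 170.62920659899342
w16 [-16.7   0.5] 178.19428191784388
w17 [-11.2   1.3] 173.57497158137812
w17 [-7.8  2.2] 164.29942685423723
w17 [-14.4   1.5] 174.23850001424958
w15 [-11.3   4.7] 157.484354410492
w15 [-26.1   7.5] 163.89556300931957
```

Emit:
{"op": "servo_tool", "data": {"moves": "-0.003 0.004 0.001 0 -0.02 0.05 1;-0.004 0.005 0.001 0 -0.02 0.05 1;-0.005 0.006 0.001 0 0 0 1;-0.005 0.006 0.001 0 0 0 1;-0.005 0.006 0.001 0 0 0 1"}}

```text
time_s: 27.28
tool_pos: [0.5095, 0.0314, 0.0948]
tool_rot: [-180.0, 0.4, 52.2]
force: [0.4, 0.2, 0.4]
grip_width: 0.0006
```

```bash
python3 - <<'E'
from cell import env
from h import *
o=state(env);ax(o);c=snap(env,"wrist","w18")
E
```

```text
t 27.28 box(mm) [-43.4 -18.5  94.8] tip z 83.8 rot [-179.96    0.43   52.21] boxyaw 41.61 F [0.4 0.2 0.4] w 0.6 q [ 39.  14. -50. 110.  13.  61. -54.]
axis in tool 44.7 15.0 goal 32,38; corner ang/r:
   corner [-26.3 -23.4] 221.6 35.2
```

View pics/w18.png

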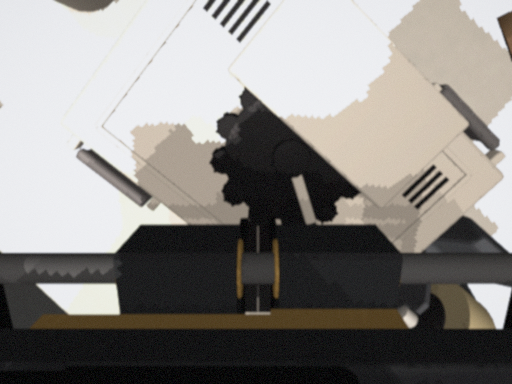

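```bash
python3 - <<'E'
from cell import env
from h import *
o=state(env);ax(o)
c=load("w18")
for u,v in [(295,178),(304,199),(311,219)]:
    b=tobox(ray(c,u,v,.098));print((b[:2]*1000).round(1),np.degrees(np.arctan2(b[1],b[0]))%360)
E
```

```text
t 27.33 box(mm) [-43.5 -21.1  94.6] tip z 83.6 rot [180.     0.49  52.07] boxyaw 41.47 F [ 0.8 -0.6  0.2] w 0.4 q [ 39.  14. -50. 110.  13.  61. -54.]
axis in tool 46.5 13.0 goal 32,38; corner ang/r:
   corner [-26.4 -26. ] 224.5 37.1
[-4.6 -6.6] 235.33743408271835
[ -9.2 -16.7] 241.31287014690582
[-14.2 -26.1] 241.55594726632268
```

Emit:
{"op": "servo_tool", "data": {"moves": "-0.006 -0.004 -0.005 0 0 0 1;-0.006 -0.006 -0.01 0 0 0 1;-0.005 -0.005 -0.02 0 0 0 1;-0.005 -0.005 -0.02 0 0 0 1;0 0 -0.02 0 0 0 1;0 0 -0.02 0 0 0 1;0 0 0 0 0 0 1;0 0 0 0 0 0 1"}}

```text
time_s: 28.0
tool_pos: [0.4783, 0.0158, 0.1945]
tool_rot: [179.7, 0.7, 51.4]
force: [-0.8, 1.1, -0.3]
grip_width: 0.0003
```

```bash
python3 - <<'E'
from cell import env
from h import *
o=state(env);c=snap(env,"wrist","w19");wheel(c)
E
```

```text
t 28.0 box(mm) [-77.  -28.  194.5] tip z 183.5 rot [179.67   0.71  51.4 ] boxyaw 40.8 F [-0.8  1.1 -0.3] w 0.3 q [ 46.   1. -51. 108.   2.  72. -45.]
pointer cand 174 ang 240.7 r 21.9
pointer cand 14 ang 270.7 r 30.3
pointer cand 9 ang 207.5 r 30.3
dark frac@33.5: [(112, 0.4), (116, 0.0), (120, 0.0), (124, 0.1), (128, 1.0), (132, 1.0), (136, 1.0), (140, 0.5), (144, 0.0), (148, 0.0), (152, 0.0), (156, 0.8), (160, 1.0), (164, 1.0), (168, 1.0), (172, 0.2), (176, 0.0), (180, 0.0), (184, 0.2), (188, 0.8), (192, 1.0), (196, 0.9), (200, 0.8), (204, 0.0), (208, 0.0), (212, 0.0), (216, 0.3), (220, 0.8), (224, 1.0), (228, 0.8), (232, 0.3), (236, 0.0), (240, 0.0), (244, 0.0), (248, 0.4)]
```

View pics/w19.png

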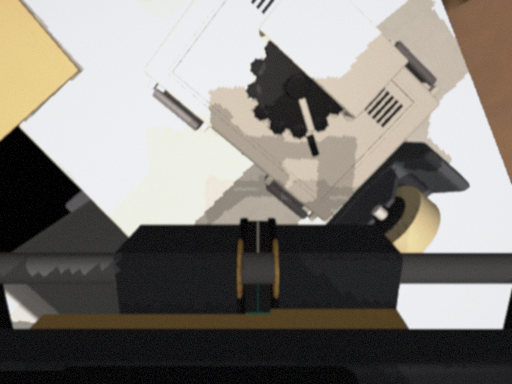

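Emit:
{"op": "servo_tool", "data": {"moves": "0 0 -0.01 0 0 0 1;0 0 0 0 0 0 1;0 0 0 0 0 0 1;0 0 0 0 0 0 1;0 0 0 0 0 0 1;0 0 0 0 0 0 1"}}

```text
time_s: 28.55
tool_pos: [0.4765, 0.0155, 0.2023]
tool_rot: [179.9, 0.8, 51.4]
force: [-0.4, 0.2, -0.1]
grip_width: 0.0009
```

```bash
python3 - <<'E'
from cell import env
from h import *
o=state(env);print(o["joint_velocities"].round(1));c=snap(env,"wrist","w20");wheel(c);clips(c)
t=snap(env,"top","t20");clips(t)
B=tobox(cloud(t));B0=tobox(cloud(load("top0")))
for nm,(u0,v0,u1,v1),zt in [("bottle",(138,172,172,206),.04),("disp",(284,135,330,228),.03)]:
    for b in(B0,B):
        q=b[v0:v1,u0:u1].reshape(-1,3);q=q[(q[:,2]>zt)&(q[:,2]<.14)];print(nm,len(q),q.min(0).round(3),q.max(0).round(3))
i=cv2.imread('pics/t20.png')[95:270,130:340];cv2.imwrite('pics/t20z.png',cv2.resize(i,None,fx=3.4,fy=3.4,interpolation=2))
E
```

```text
t 28.55 box(mm) [-78.8 -27.9 202.3] tip z 191.3 rot [179.94   0.83  51.39] boxyaw 40.79 F [-0.4  0.2 -0.1] w 0.9 q [ 46.   1. -51. 107.   1.  73. -44.]
[-0.   0.4 -0.1  0.4  0.1 -0.1 -0. ]
pointer cand 166 ang 240.6 r 21.9
pointer cand 15 ang 271.0 r 30.1
pointer cand 10 ang 207.5 r 30.4
dark frac@33.5: [(112, 0.5), (116, 0.0), (120, 0.0), (124, 0.1), (128, 0.9), (132, 1.0), (136, 1.0), (140, 0.7), (144, 0.0), (148, 0.0), (152, 0.0), (156, 0.8), (160, 1.0), (164, 1.0), (168, 1.0), (172, 0.2), (176, 0.0), (180, 0.0), (184, 0.2), (188, 0.8), (192, 1.0), (196, 1.0), (200, 0.6), (204, 0.0), (208, 0.0), (212, 0.0), (216, 0.4), (220, 0.8), (224, 1.0), (228, 0.8), (232, 0.3), (236, 0.0), (240, 0.0), (244, 0.0), (248, 0.5)]
fl 170 xmax99 78.2
   z 70 170 x [74.4 75.7 77.6]
fr 114 xmax99 77.7
   z 70 114 x [74.3 75.6 77.1]
bl 0 xmax99 None
br 273 xmax99 78.6
   z 50 45 x [74.5 74.8 75.2]
   z 60 37 x [74.5 74.8 75.1]
   z 70 188 x [74.4 76.  78.2]
fl 0 xmax99 None
fr 0 xmax99 None
bl 0 xmax99 None
br 0 xmax99 None
bottle 580 [-0.032  0.138  0.04 ] [0.019 0.189 0.129]
bottle 583 [-0.031  0.137  0.04 ] [0.019 0.189 0.13 ]
disp 1746 [-0.13  -0.183  0.03 ] [ 0.047 -0.124  0.103]
disp 1525 [-0.13  -0.183  0.03 ] [ 0.046 -0.125  0.104]
```

View pics/t20z.png

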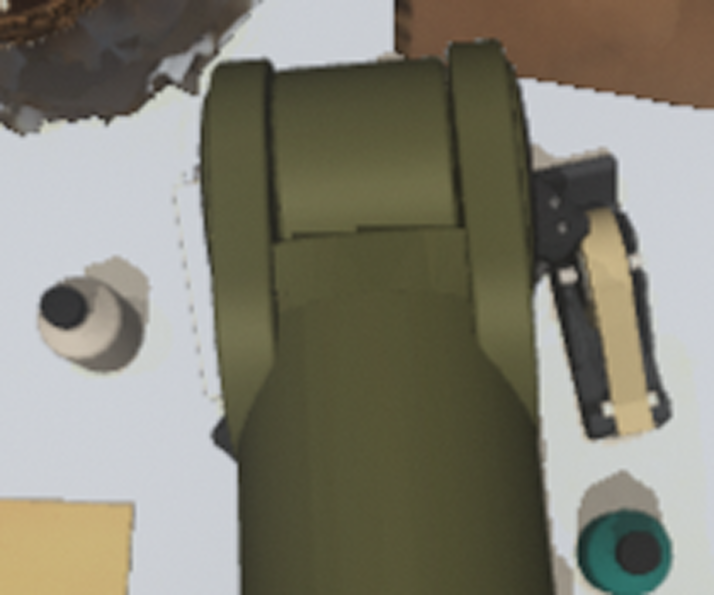

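```bash
python3 - <<'E'
from cell import env
print(env.sign_off())
E
```

```text
the job is handed in; nothing more can be done
None
```

All four lid clips are down in diagonal order and the vent wheel rests with its pointer at the index bar. I handed the job in at about 28.6 s of the 64 s allowed; sign-off gives no verdict.

- **Clips:** I pressed back right, then front left across from it, then front right, then back left. The back left clip took three tries. The finger slipped off its inner edge once, and then stalled at the hook. After it was pressed lower down it measured upright. Outer faces measured 78–79 mm out from the box middle, which is what a fully closed clip should show. The front two clips I could only check from above. The last pictures did not show the back left clip, which I had last checked before turning the wheel.
- **Vent wheel:** I rolled it by its front edge with a fingertip corner in a valley between two lobes. The last two pictures put the pointer at 240.6–240.7°, with the index at 240°, and it did not move after I let go.
- **Disagreement:** the wheel did not start at a rest position as the description said. Its pointer measured about 164°, roughly two and a half clicks open.
- **Bottle and tape dispenser:** both agree with the first picture to about 1 mm. At hand-in the gripper was clear above the box and touching nothing.
- **Forces:** the highest wrist force I read was about 40 N in total, while pressing clips. I only saw readings at the end of each move.

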